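Pack two bench modules under the divider flap of an accessory case

ROBOT

A 6-joint arm with a two-finger parallel gripper is mounted at the origin on the work surface. World frame = base frame: x ahead of the robot, y to its left, z up, the work surface at z = 0. Lengths are in m, angles in rad, forces in N, time in s.
With the tool pointing down it reaches from about 0.3 to 0.775 m from the base axis. Payload 14.6 kg.
Tool frame: the origin (TCP) lies at the very end of the fingers, on their centre line; the grasp point (between the pads) lies 19 mm behind it (pinch_z is the distance from the TCP to the grasp point, in m); z points along the fingers, y is the direction in which the jaws open and shut (so a half turn about z gives the same grasp; the last joint's range is limited). The gripper opens to 94 mm and grips with 3 to 60 N. Pads are 16 mm wide; open, the fingers measure 119 mm over their backs; the gripper's body (75 mm by 177 mm) begins 78 mm behind the grasp point.
Start: joints at [-1.253, 0.3, 1.521, -0, 1.321, -0.067], TCP at [0.206, -0.51, 0.178] pointing down, gripper open.
Joint ranges: [-3.03, 3.03], [-0.79, 2.21], [0.23, 2.52], [-1.04, 4.18], [0, 3.07], [-2.55, 2.55]. Speed limits (rad/s): [2.22, 2.22, 2.57, 3.14, 3.14, 3.14].

INTERFACE

Orientations are given as [roll, pitch, yaw] about the fixed x, y, z axes, in that order (R = Rz(yaw) Ry(pitch) Rx(roll)).
In Python, from station import get_obs, camera, hand_in, pinch_z gives the robot as it stands.
- The arm moves only by the tool servo_tool, never from a script. Its argument "moves" is a list that holds one entry, the list of rows, each a list of 7 numbers: the turn, a rotation vector about the tool's x, y, z normalised to -1 to 1, where 1 is pi/2 rad, then the shift along the tool's x, y, z normalised to -1 to 1, where 1 is 500 mm, then the closure, from 0 (fully open) to 1 (shut). In form: [[[rx, ry, rz, x, y, z, hand], ...]]. A call has 1 to 12 rows; each row is the pose to reach, as a shift and turn from the pose measured when the call began, along the tool's axes at that moment; what a row does not reach only later rows make up. A row lasts 1/12 s, in which the tool goes at most 41.7 mm and 7.16 degrees, less where a joint would pass 70% of its speed; a pose out of reach is approached as far as the arm can. A call with a number of a shift or a turn outside -1 to 1 is refused whole. A call with a gripper value outside its range is refused whole. The fingers move at their own pace and stop on an object; "squeeze" is the grip in N (left out, the last holds). Time passes only in rows, so rows that repeat a pose let the fingers close. It gives the time, the measured TCP pose, the force and the opening at its end, in the units of the state.
- get_obs(): the state, without advancing time (a new reading comes with each control period).
- camera(name): name is "scene" or "side" or "wrist"; returns a dict with "color" (400x640x3 uint8, red, green, blue), "intrinsics" (3x3 intrinsics, pixels), "rvec" (rotation vector, rad) and "tvec" (3), from world to camera coordinates, as OpenCV has them. Camera axes: x right, y down, z forward; pixel columns grow to the right and rows downward; lengths in m; the calibration is good to about 2 mm. A picture is of the moment at which its call begins. There is no depth.
- hand_in(): hands the job in, once; it reports no verdict.
The state is a dict: "time_s": time; "qpos": joint angles; "joint_vel": joint speeds; "tau": joint torques, N m; "ee_pos": TCP position; "eef_rot": TCP orientation; "force": force on the tool from outside, world axes, zero at the start; "moment": the same for the moment, N m; "grip_width": finger opening in m.
Only numpy, scipy, OpenCV 4.12 (cv2) and the standard library are available. Lean on these libraries where they do the work, as an engineer would, in place of code of your own. Each camera call takes 0.05 s, during which the arm holds its last target.

TASK

Pack the two loose modules from the bench mat into the lower tier of the accessory case. Lift the case's hinged divider flap all the way up, hook one end of each module under the lip along the rear of the tray and rotate it down flat into its bay (the slim electrode holder in the narrow bay, the broad clamp base in the wide bay), then swing the flap fully shut and let go. Leave the jar, crucible, weight and screwdriver where they stand.

Things in the scene. Friction and masses are not known exactly. Their poses are not given: they have to be found in the camera images.
- case: Grey two-tier case, fixed, 165 (x) x 204 (y) mm; origin at the centre of its underside, x from its low front to its hinge side, z up. Floor 5 mm thick; inside x from -77.5 to +77.5 mm. Above the bench: front and side walls 25 mm high; rear wall, and the sides' last 22 mm, 70 mm. Ribs 17 mm high, 4 thick, along x at y -67, -9, +75 mm part side slot, narrow bay, wide bay, side slot.
- lip (a point): Middle of the front edge of the underside of the fixed lip (case frame x +57.5, y 0, z 29 mm; 24 mm above the inner floor). The lip, 4 mm thick, runs across all bays, from here 20 mm back to the rear wall. Front wall to lip is 135 mm, less than a module's 140, so a module goes in tilted, one end first under the lip, then is rotated down; under the lip the bay is 155 mm long.
- bay_narrow (a point): Centre of the narrow bay, on its floor (case frame x 0, y -38, z 5 mm); axes as the case's. 54 mm wide (y), 155 mm long (x). For the electrode holder.
- bay_wide (a point): Centre of the wide bay, on its floor (case frame x 0, y +33, z 5 mm); axes as the case's. 80 mm wide (y), 155 mm long (x). For the clamp base.
- flap (a joint): Angle (rad) of the divider flap, an aluminium plate 165 x 204 x 4 mm, rim 14 mm, brass rods clipped on top. 0 = shut (level, underside 72 mm above the bench), 1.20 = fully up at its stop; it then still leans over the tray, so modules come in below it with a tilted tool. May start slightly ajar. Stiff friction hinge: stays where it is left; 3 to 5 N at the pull bar moves it.
- flap_bar (a point): Middle of the flap's pull bar: round steel bar 10 mm thick, 100 mm long along the case's y, 38 mm out from the flap's front edge, carried by an arm at each end (free between them). Moves with the flap, 203 mm from the hinge axis. Pinched, the bar can turn between the pads.
- flap_hinge (a point): Middle of the flap's hinge axis (parallel to the case's y), in the case frame at x +82.5, y 0, z 72 mm. Shut, the flap reaches from here to -x; it opens upward: in the case's x, z the bar is about at hinge + 203 mm x (-cos q, sin q).
- mat: Thin blue-grey rubber mat, fixed, 270 x 280 x 4 mm, on which the modules start; origin at the centre of its underside. It may lie left or right of the case.
- electrode_holder: Slim black plastic module with four brass posts (12 mm tall) by its ends. Slab 140 (x) x 46 (y) x 14 mm; on its middle an upright grip rib 14 mm thick (y), 60 mm long (x), from 14 to 58 mm above the underside; a screw stub 8 mm across sticks out 11 mm from each end of the rib at 40 mm height. Both ends alike: either may go first. About 0.3 kg, varies. Origin: centre of the underside, z up.
- clamp_base: Broad module: aluminium slab, dark steel rib, four bolt heads (6 mm tall) by its ends. Slab 140 (x) x 72 (y) x 14 mm; on its middle an upright grip rib 22 mm thick (y), 60 mm long (x), from 14 to 58 mm above the underside; a screw stub 8 mm across sticks out 11 mm from each end of the rib at 40 mm height. Both ends alike: either may go first. About 0.45 kg, varies. Origin: centre of the underside, z up.
- jar: Bystander, not to be moved: amber glass jar with black cap, 56 mm across, 110 mm tall, standing between the case and the mat; origin at the centre of its underside.
- crucible: Bystander, not to be moved: white ceramic cup, 56 mm across, 55 mm tall, behind the mat; origin at the centre of its underside.
- weight: Bystander, not to be moved: brass weight with a knob, 40 mm across, 62 mm tall, behind the mat; origin at the centre of its underside.
- screwdriver: Bystander, not to be moved: black-handled screwdriver, 170 mm long, about 30 mm thick, lying in front of the mat; origin under its middle, x along its length.
There are look-alikes about, which are no part of the job. Of the things like the clamp_base, leave any that is turquoise; of the rest the larger one is meant.

How it is judged:
By the outcome, as a careful person would: the job done as asked, in the order asked, and still so for the second after the job is handed in, with the robot touching nothing.
It also fails if it takes over 72 s, if anything falls off the work surface, if the arm or the gripper's body presses on something with over 40 N, if the wrist force passes 120 N, or if a joint passes its speed limit or range.

## Working session

There is one attempt and no reset: what is moved stays moved. The work goes in short steps, Python scripts to look and compute and a tool call to move; the robot and the scene stay as the last step left them, time stands still between calls to the robot, and variables do not carry over. Pictures are saved under pics/ and viewed, and the job is handed in when it is done.

Besides the shell and the picture viewer there is one more tool, called as name(argument=value, ...) on one line, values as JSON. servo_tool: Moves the arm, as the interface text tells. Scaled input: -1 to 1 covers 500 mm each way for a shift and pi/2 rad each way for a turn. Its arguments: {"type":"object","properties":{"moves":{"type":"array"},"squeeze":{"type":"number"}},"required":["moves"]}

```bash
ls -la; mkdir -p pics; python3 - <<'E'
from station import *
import cv2
print(get_obs(), pinch_z)
for n in ["scene","side","wrist"]:
    c=camera(n); cv2.imwrite(f"pics/{n}0.png",c["color"][:,:,::-1]); print(n,c["intrinsics"],c["rvec"],c["tvec"])
E
```

```text
total 12
drwxr-xr-x  3 agent agent 4096 Dec  7 07:15 .
drwxr-xr-x 23 root  root  4096 Dec  7 07:15 ..
drwxr-xr-x  2 agent agent 4096 Dec  7 07:15 pics
{'time_s': 0.0, 'qpos': array([-1.25257323e+00,  3.00489440e-01,  1.52159957e+00,  1.57738077e-05,
        1.32067668e+00, -6.65615763e-02]), 'joint_vel': array([ 3.76679900e-05,  1.13451935e-04, -8.50173941e-04, -2.03383426e-04,
       -2.28811680e-04, -1.70319671e-04]), 'tau': array([ 3.09053539e-04, -5.31800437e+01, -3.52737737e+01,  7.08331587e-02,
        2.43639486e-02, -6.82592986e-05]), 'ee_pos': array([ 0.20637568, -0.50949216,  0.17706846]), 'eef_rot': array([-3.14042323e+00, -9.32659937e-05,  3.84780710e-01]), 'force': array([ 0.42248692,  0.22027427, -0.21970799]), 'moment': array([ 0.01696424,  0.02015995, -0.02134106]), 'grip_width': 0.09406263753558879} 0.0188
scene [[468.52010415   0.         315.29760274]
 [  0.         468.52010415 199.94823338]
 [  0.           0.           1.        ]] [ 1.90410944  1.97893182 -0.48733895] [ 0.01958421 -0.43948817  1.45553603]
side [[489.31873069   0.         310.97891087]
 [  0.         489.31873069 195.02897036]
 [  0.           0.           1.        ]] [ 0.22261483 -2.84926905  1.1575915 ] [0.53222619 0.11169789 1.29570852]
wrist [[358.45155781   0.         323.50937307]
 [  0.         358.45155781 204.21832929]
 [  0.           0.           1.        ]] [-2.40915569  1.6211347   0.22836472] [-0.54926929 -0.02937026  0.39262402]
```

View pics/scene0.png

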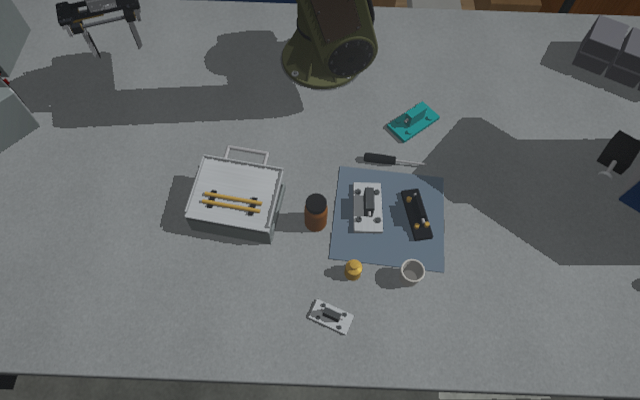

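View pics/side0.png

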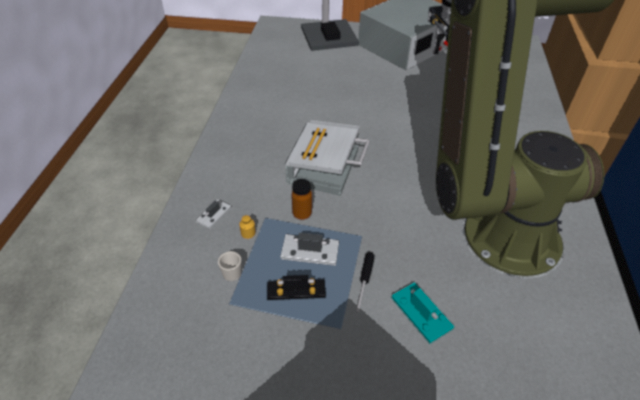

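View pics/wrist0.png

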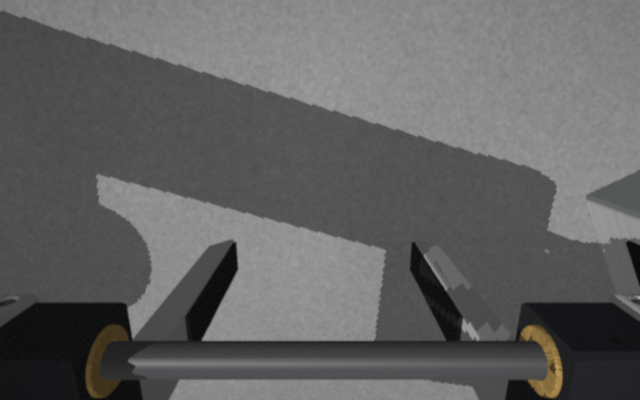

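Clamp-base candidates in the scene picture are the aluminium one on the mat (367,207), the turquoise one (413,121) and the small one (331,317). By the description I choose the one on the mat. The only black electrode holder is at (415,214). I'll check both in close crops.

```bash
cat > h.py <<'E'
import numpy as np, cv2
from scipy.spatial.transform import Rotation as R
from station import *
def cam(n): 
    c=camera(n); return c
def ray(c,uv):
    Rm=cv2.Rodrigues(np.array(c["rvec"]))[0]; t=np.array(c["tvec"]).ravel()
    d=np.linalg.inv(c["intrinsics"])@np.array([uv[0],uv[1],1.0])
    return -Rm.T@t, Rm.T@d
def onz(c,uv,z):
    o,d=ray(c,uv); return o+d*(z-o[2])/d[2]
def tri(c1,u1,c2,u2):
    o1,d1=ray(c1,u1);o2,d2=ray(c2,u2)
    A=np.stack([d1,-d2],1);s=np.linalg.lstsq(A,o2-o1,rcond=None)[0]
    p,q=o1+s[0]*d1,o2+s[1]*d2
    return (p+q)/2,np.linalg.norm(p-q)
def proj(c,P):
    return cv2.projectPoints(np.atleast_2d(np.array(P,float)),np.array(c["rvec"]),np.array(c["tvec"]),c["intrinsics"],None)[0].reshape(-1,2)
def crop(c,x0,y0,x1,y1,s,name):
    im=c["color"][y0:y1,x0:x1,::-1]
    cv2.imwrite(f"pics/{name}.png",cv2.resize(im,None,fx=s,fy=s,interpolation=cv2.INTER_CUBIC))
E
python3 - <<'E'
from h import *
a=cam("scene");b=cam("side")
import pickle; pickle.dump((a,b),open("c0.pkl","wb"))
crop(a,170,135,300,255,6,"cs1"); crop(a,300,140,450,290,4,"ms1")
crop(b,270,110,380,200,7,"cs2"); crop(b,220,210,390,330,4,"ms2")
E
```

```text
(no output)
```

View pics/cs1.png

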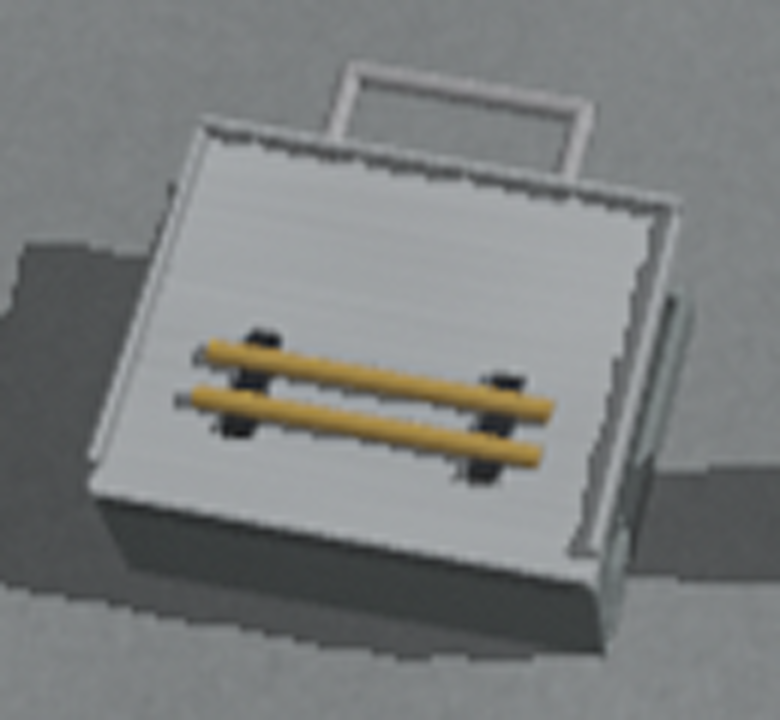

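View pics/ms1.png

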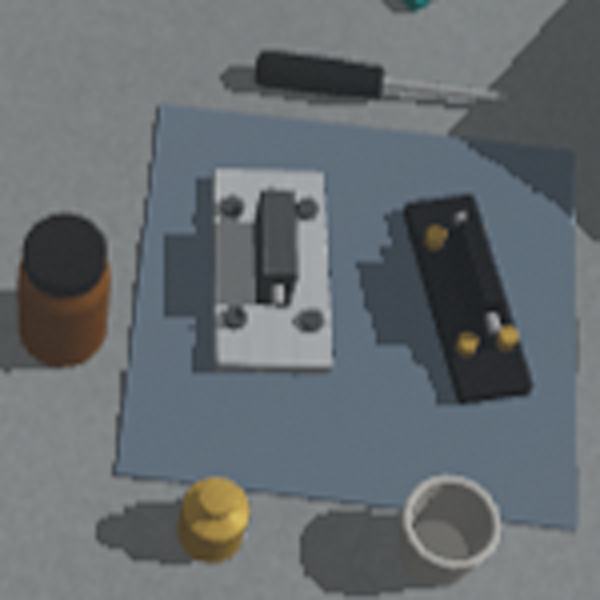

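View pics/cs2.png

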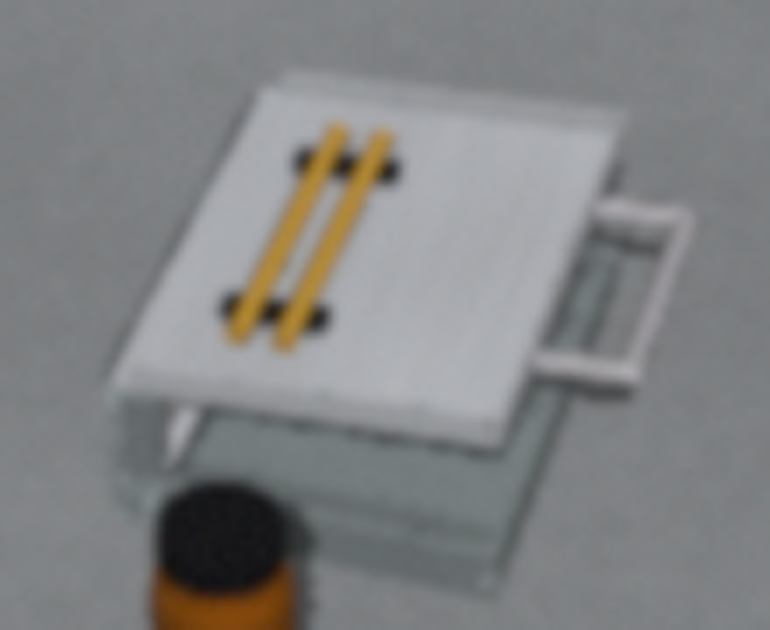

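View pics/ms2.png

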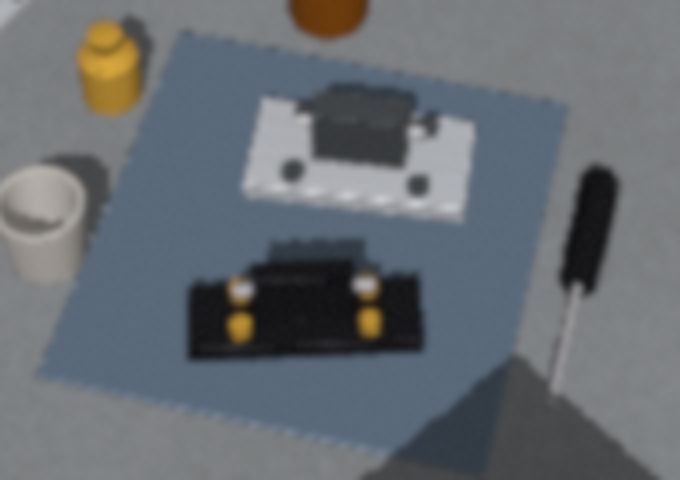

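The crops confirm the choice: the large aluminium clamp base (dark rib, four bolt heads) and the black electrode holder both lie on the mat. Next, the poses.

```bash
python3 - <<'E'
from h import *
import pickle
a,b=pickle.load(open("c0.pkl","rb"))
np.set_printoptions(precision=4,suppress=True)
S=lambda x,y:(170+(x+.5)/6-.5,135+(y+.5)/6-.5)
T=lambda x,y:(270+(x+.5)/7-.5,110+(y+.5)/7-.5)
print("rear base R",onz(a,S(605,655),0),"L",onz(a,S(132,572),0))
print("front base corner side",onz(b,T(490,592),0), "rear base side",onz(b,T(125,510),0))
print("bar",tri(a,S(353,68),b,T(690,213)),tri(a,S(590,105),b,T(637,378)))
print("flap front corners",tri(a,S(203,122),b,T(625,108)),tri(a,S(678,205),b,T(497,438)))
print("flap rear corner",tri(a,S(598,580),b,T(115,388)))
print("rear wall top L",onz(a,S(92,490),.072),"R",onz(a,S(600,580),.072))
M=lambda x,y:(300+(x+.5)/4-.5,140+(y+.5)/4-.5)
N=lambda x,y:(220+(x+.5)/4-.5,210+(y+.5)/4-.5)
print("mat scene",[onz(a,M(*p),.004)[:2] for p in [(158,106),(577,150),(577,530),(115,473)]])
# clamp slab top corners z=.018
q=[onz(a,M(*p),.018)[:2] for p in [(215,169),(323,171),(331,362),(217,364)]]
print("clamp scene",q,np.mean(q,0), np.linalg.norm(q[0]-q[1]),np.linalg.norm(q[0]-q[3]))
q=[onz(b,N(*p),.018)[:2] for p in [(263,97),(474,122),(465,210),(245,188)]]
print("clamp side",q,np.mean(q,0))
q=[onz(a,M(*p),.018)[:2] for p in [(404,204),(472,194),(531,387),(460,402)]]
print("elec scene",q,np.mean(q,0))
q=[onz(b,N(*p),.018)[:2] for p in [(190,285),(418,278),(424,340),(188,348)]]
print("elec side",q,np.mean(q,0))
jar=[onz(a,M(65,245),.11),onz(b,T(222,535),.11)];print("jar",jar)
print("weight",onz(a,M(218,495),.06),"cruc",onz(a,M(452,515),.055))
print("driver",onz(a,M(258,70),.015),onz(a,M(380,80),.015),onz(a,M(497,97),.015))
E
```

```text
rear base R [ 0.6279 -0.1085  0.    ] L [ 0.5986 -0.3083  0.    ]
front base corner side [ 0.4693 -0.0875  0.    ] rear base side [ 0.6264 -0.1115  0.    ]
bar (array([ 0.406 , -0.2258,  0.0954]), np.float64(0.001293439996985692)) (array([ 0.4187, -0.1251,  0.0918]), np.float64(0.00030213374097434563))
flap front corners (array([ 0.4392, -0.283 ,  0.1019]), np.float64(0.002887087857199037)) (array([ 0.4683, -0.0839,  0.0918]), np.float64(0.004324433068843799))
flap rear corner (array([ 0.6273, -0.1062,  0.0735]), np.float64(0.0006902590720607789))
rear wall top L [ 0.5962 -0.3087  0.072 ] R [ 0.6269 -0.1054  0.072 ]
mat scene [array([0.3961, 0.0585]), array([0.4186, 0.3386]), array([0.6861, 0.3131]), array([0.6609, 0.0353])]
clamp scene [array([0.4521, 0.0956]), array([0.4506, 0.1661]), array([0.5878, 0.1668]), array([0.5921, 0.0963])] [0.5207 0.1312] 0.07060401439595032 0.13994840410473933
clamp side [array([0.5914, 0.0966]), array([0.4526, 0.096 ]), array([0.45  , 0.1665]), array([0.5884, 0.1711])] [0.5206 0.1325]
elec scene [array([0.4732, 0.2179]), array([0.4638, 0.2626]), array([0.5996, 0.2895]), array([0.6115, 0.245 ])] [0.537  0.2537]
elec side [array([0.6068, 0.2474]), array([0.4719, 0.2211]), array([0.4625, 0.2637]), array([0.5984, 0.2906])] [0.5349 0.2557]
jar [array([ 0.5622, -0.    ,  0.11  ]), array([0.5634, 0.0061, 0.11  ])]
weight [0.6939 0.0928 0.06  ] cruc [0.6987 0.2273 0.055 ]
driver [0.3714 0.1251 0.015 ] [0.3758 0.2073 0.015 ] [0.386  0.2853 0.015 ]
```

```bash
cat >> h.py <<'E'
YAW=-0.148; HINGE=np.array([0.6123,-0.2075,0.072])
def cR(yaw): return R.from_euler('z',yaw)
def case2w(p): # case frame mm -> world m
    o=HINGE-cR(YAW).apply([.0825,0,.072]); return o+cR(YAW).apply(np.array(p)/1000.)
def Rt(psi,a): return cR(psi)*R.from_euler('y',-a)*R.from_euler('x',np.pi)
def Rbar(a): return cR(YAW)*R.from_euler('y',-a)*R.from_euler('z',np.pi/2)*R.from_euler('x',np.pi)
def cur():
    o=get_obs(); return np.array(o["ee_pos"]),R.from_euler('xyz',o["eef_rot"]),o
def rows(targets,show=True):
    """targets: list of (pos,Rot) -> rows"""
    p,r,o=cur(); out=[]
    for (q,s) in targets:
        v=(r.inv()*s).as_rotvec()/(np.pi/2); d=r.inv().apply(np.array(q)-p)/.5
        out.append(np.round(np.r_[v,d],3).tolist())
    if show:
        for x in out: print(x)
    print("t",o["time_s"],"q",np.round(o["qpos"],2),"p",np.round(p,4),"F",np.round(o["force"],1),"w",round(o["grip_width"],4))
    return out
def grasp(g,s): return np.array(g)-s.apply([0,0,-0.0188])*1.0
def bar(q): return HINGE+cR(YAW).apply([-.203*np.cos(q),0,.203*np.sin(q)])
def snap(n,f):
    c=camera(n); cv2.imwrite(f"pics/{f}.png",c["color"][:,:,::-1]); return c
E
python3 - <<'E'
from h import *
print(bar(.107),case2w([0,0,0]))
b=bar(.107); s=Rbar(0)
rows([(grasp(b,s)+[0,0,.09],s)])
E
```

```text
[ 0.41266747 -0.17773676  0.09367958] [ 0.53070189 -0.19533453  0.        ]
[-0.0, -0.0, -0.661, 0.632, -0.46, 0.025]
t 0.25 q [-1.25  0.3   1.52 -0.    1.32 -0.07] p [ 0.2064 -0.5097  0.1774] F [0.4 0.1 0.4] w 0.094
```

servo_tool(moves=[[[0,0,-0.661,0.632,-0.46,0.025,0.5],[0,0,-0.661,0.632,-0.46,0.025,0.5],[0,0,-0.661,0.632,-0.46,0.025,0.5],[0,0,-0.661,0.632,-0.46,0.025,0.5],[0,0,-0.661,0.632,-0.46,0.025,0.5],[0,0,-0.661,0.632,-0.46,0.025,0.5],[0,0,-0.661,0.632,-0.46,0.025,0.5],[0,0,-0.661,0.632,-0.46,0.025,0.5],[0,0,-0.661,0.632,-0.46,0.025,0.5],[0,0,-0.661,0.632,-0.46,0.025,0.5],[0,0,-0.661,0.632,-0.46,0.025,0.5],[0,0,-0.661,0.632,-0.46,0.025,0.5]]], squeeze=20)

```text
time_s: 1.25
ee_pos: [0.4131, -0.1775, 0.165]
eef_rot: [-3.141, -0.0, 1.425]
force: [-1.0, 0.1, 0.4]
grip_width: 0.0468
```

```bash
python3 - <<'E'
from h import *
c=snap("wrist","w1"); c2=snap("scene","s1")
b=bar(.107); s=Rbar(0)
rows([(grasp(b,s),s)])
print(proj(c,[b,b+cR(YAW).apply([0,.05,0]),b-cR(YAW).apply([0,.05,0])]))
E
```

```text
[-0.0, -0.0, -0.0, 0.002, -0.0, 0.18]
t 1.35 q [-0.49  0.09  1.81  0.    1.25 -0.34] p [ 0.4126 -0.1786  0.165 ] F [-0.2 -0.2 -0.9] w 0.0473
[[323.15741298 205.53952654]
 [323.35095602 143.25285388]
 [322.98125934 262.22988319]]
```

View pics/w1.png

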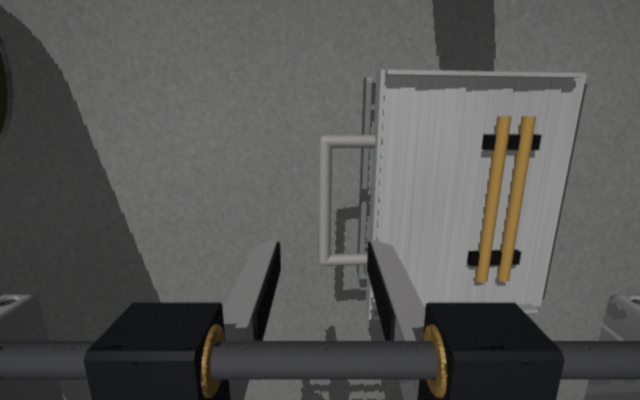

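The wrist view shows the bar vertical at column 325, rows 140 to 260. My prediction was column 323, rows 143 to 262, so they agree. I'll narrow the jaws, descend and pinch.

servo_tool(moves=[[[0,0,0,0.001,0.001,0.06,0.7],[0,0,0,0.001,0.002,0.11,0.7],[0,0,0,0.002,0.002,0.15,0.7],[0,0,0,0.002,0.002,0.18,0.7],[0,0,0,0.002,0.002,0.18,0.75],[0,0,0,0.002,0.002,0.18,1],[0,0,0,0.002,0.002,0.18,1],[0,0,0,0.002,0.002,0.18,1],[0,0,0,0.002,0.002,0.18,1]]], squeeze=25)

```text
time_s: 2.1
ee_pos: [0.4141, -0.1782, 0.076]
eef_rot: [3.14, 0.0, 1.422]
force: [-1.1, -0.6, -0.9]
grip_width: 0.0013
```

```bash
python3 - <<'E'
from h import *
s=Rbar(0)
rows([(grasp(bar(q),s),s) for q in np.linspace(.16,1.24,20)])
E
```

```text
[0.001, 0.0, -0.001, 0.0, 0.0, -0.019]
[0.001, 0.0, -0.001, 0.0, 0.004, -0.042]
[0.001, 0.0, -0.001, 0.0, 0.01, -0.064]
[0.001, 0.0, -0.001, 0.0, 0.017, -0.086]
[0.001, 0.0, -0.001, 0.0, 0.025, -0.108]
[0.001, 0.0, -0.001, 0.0, 0.034, -0.129]
[0.001, 0.0, -0.001, 0.0, 0.045, -0.149]
[0.001, 0.0, -0.001, 0.0, 0.057, -0.169]
[0.001, 0.0, -0.001, 0.0, 0.069, -0.189]
[0.001, 0.0, -0.001, 0.0, 0.083, -0.207]
[0.001, 0.0, -0.001, 0.0, 0.098, -0.225]
[0.001, 0.0, -0.001, 0.0, 0.114, -0.241]
[0.001, 0.0, -0.001, 0.0, 0.131, -0.257]
[0.001, 0.0, -0.001, 0.0, 0.148, -0.272]
[0.001, 0.0, -0.001, 0.0, 0.167, -0.286]
[0.001, 0.0, -0.001, 0.001, 0.186, -0.299]
[0.001, 0.0, -0.001, 0.001, 0.206, -0.31]
[0.001, 0.0, -0.001, 0.001, 0.227, -0.321]
[0.001, 0.0, -0.001, 0.001, 0.248, -0.33]
[0.001, 0.0, -0.001, 0.001, 0.269, -0.338]
t 2.1 q [-0.49  0.2   1.9   0.    1.04 -0.34] p [ 0.4141 -0.1782  0.076 ] F [-1.1 -0.6 -0.9] w 0.0013
```

```bash
python3 - <<'E'
from h import *
c=snap("wrist","w2"); c2=cam("scene"); c3=cam("side")
crop(c2,170,110,310,240,5,"s2"); crop(c3,280,90,420,210,5,"d2")
E
```

```text
(no output)
```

View pics/w2.png

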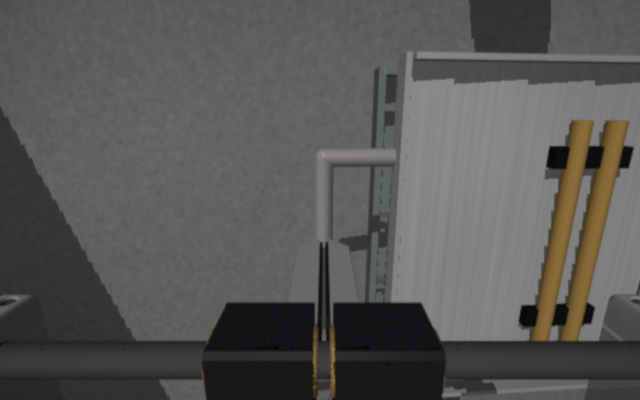

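View pics/d2.png

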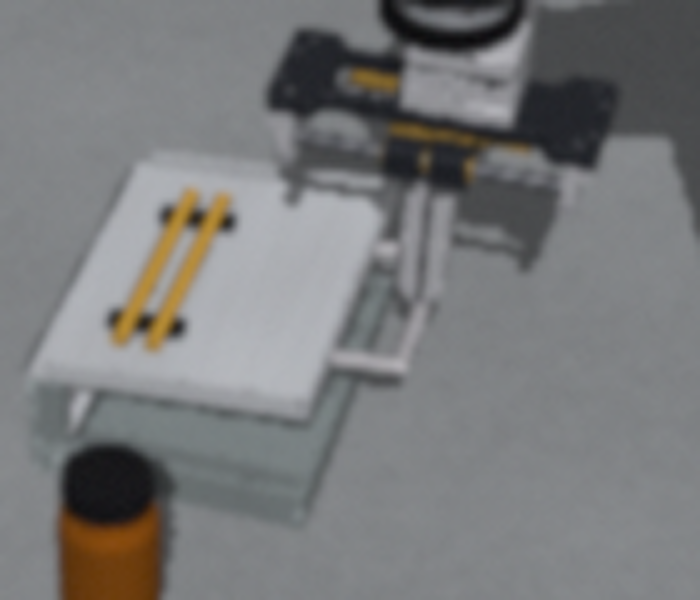

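```bash
python3 - <<'E'
from h import *
c=cam("wrist"); a=cam("scene"); b=cam("side")
crop(c,290,130,430,260,5,"w2c")
p,r,o=cur()
print("tcp px",proj(c,[p,p-r.apply([0,0,.0188])]), "cam", ray(c,(320,200))[0])
import pickle; a0,b0=pickle.load(open("c0.pkl","rb"))
# end corner of bar (near left = -y? ) in wrist now (322,157)
S=lambda x,y:(170+(x+.5)/5-.5,110+(y+.5)/5-.5)
for n,(x,y) in {"353,68":(353,68),"590,105":(590,105)}.items():
    u=(170+(x+.5)/6-.5,135+(y+.5)/6-.5)
    print(n,tri(a0,u,c,(323,157)))
print(proj(a,[p]),proj(b,[p]))
for z in (.07,.08,.09): print(z,onz(c,(323,157),z),onz(c,(323,235),z))
E
```

```text
tcp px [[323.33875057 236.55427837]
 [323.33809255 248.47408007]] cam [ 0.42549943 -0.0987274   0.28301153]
353,68 (array([ 0.42816691, -0.16901173,  0.12897986]), np.float64(0.09570926344650998))
590,105 (array([ 0.42126851, -0.12525172,  0.09602778]), np.float64(0.0012058438753599057))
[[247.97169391 153.47517043]] [[363.45969456 155.90624004]]
0.07 [ 0.4206633  -0.12963775  0.07      ] [ 0.41337749 -0.17859195  0.07      ]
0.08 [ 0.42089034 -0.12818664  0.08      ] [ 0.41394657 -0.17484264  0.08      ]
0.09 [ 0.42111737 -0.12673553  0.09      ] [ 0.41451564 -0.17109333  0.09      ]
```

View pics/w2c.png

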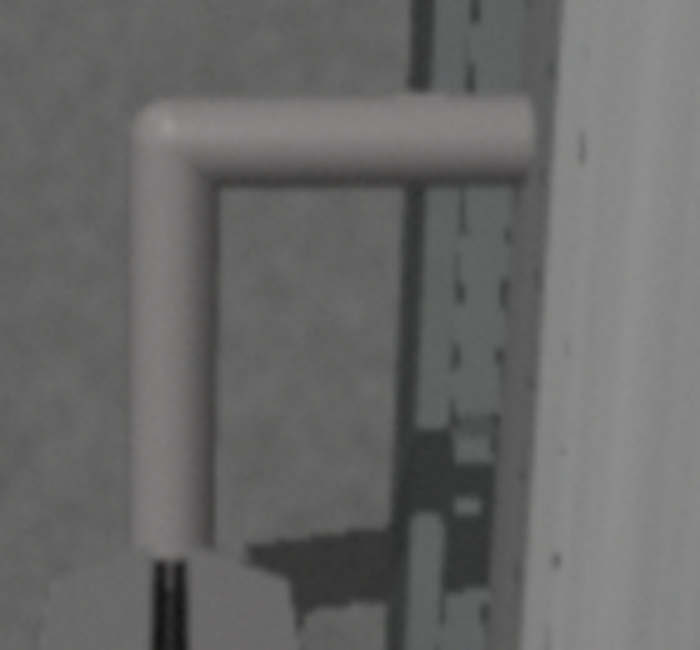

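View pics/s2.png

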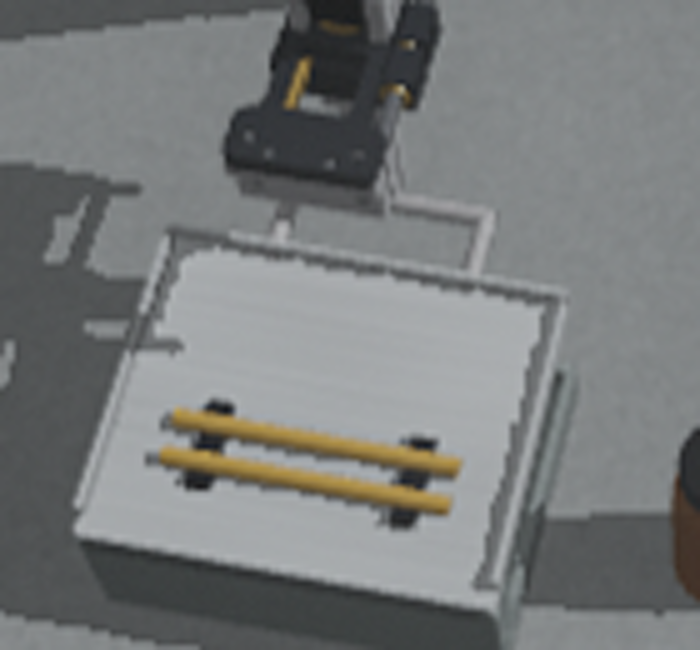

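```bash
python3 - <<'E'
from h import *
a=cam("scene"); b=cam("side")
crop(b,335,130,385,175,14,"d2z"); crop(a,220,130,285,175,12,"s2z")
p,r,o=cur()
for z in (.07,.08,.09,.1): print(z,proj(b,[p+[0,0,z-p[2]]]),proj(a,[p+[0,0,z-p[2]]]))
E
```

```text
0.07 [[363.32588571 157.25015238]] [[248.19950152 154.60317508]]
0.08 [[363.59456905 154.62938751]] [[247.75721345 152.39225683]]
0.09 [[363.86600666 151.98175725]] [[247.30833471 150.14839304]]
0.1 [[364.1402411  149.30684637]] [[246.85271689 147.87084178]]
```

View pics/d2z.png

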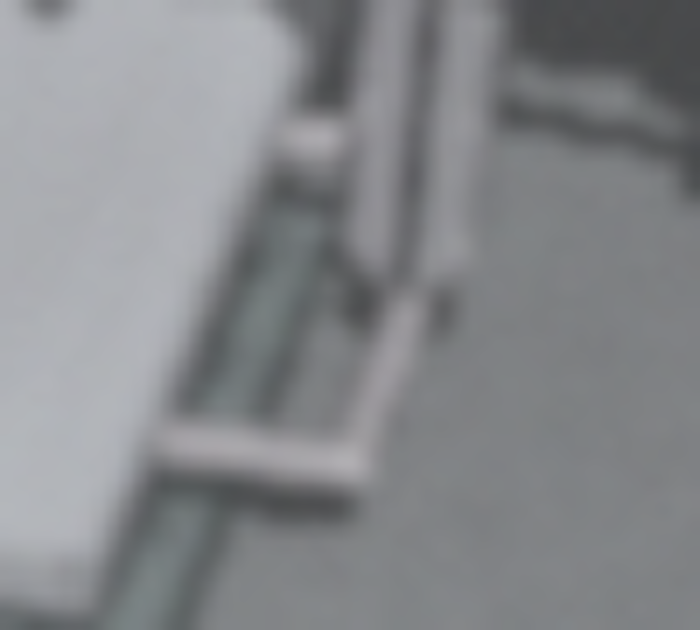

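View pics/s2z.png

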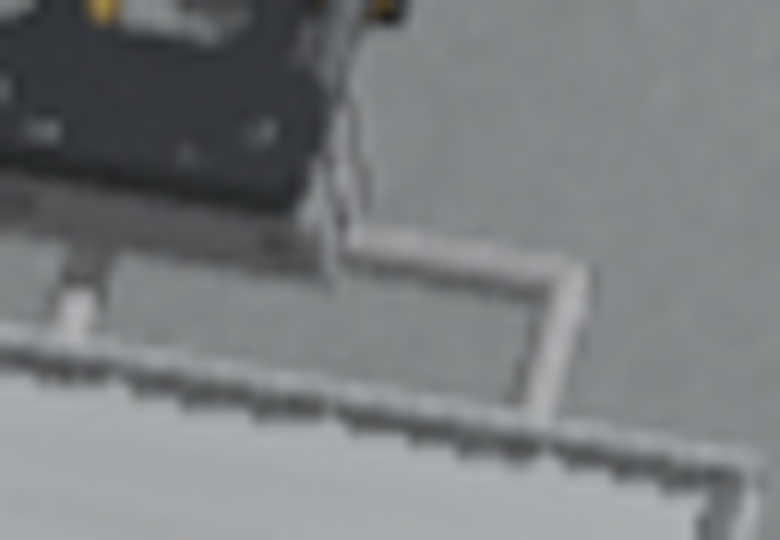

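The opening reads about 1 mm although the bar is 10 mm thick, so the pinch is doubtful. A small lift along the arc will show whether the bar comes along.

servo_tool(moves=[[[0,0,0,0,0,-0.02,1],[0,0,0,0,0.004,-0.042,1],[0,0,0,0,0.004,-0.042,1]]])

```text
time_s: 2.75
ee_pos: [0.4168, -0.1785, 0.0983]
eef_rot: [3.139, 0.001, 1.422]
force: [0.8, 0.7, 0.0]
grip_width: 0.0006
```

```bash
python3 - <<'E'
from h import *
c=snap("wrist","w3"); b=cam("side"); crop(b,320,110,390,175,10,"d3z")
E
```

View pics/d3z.png

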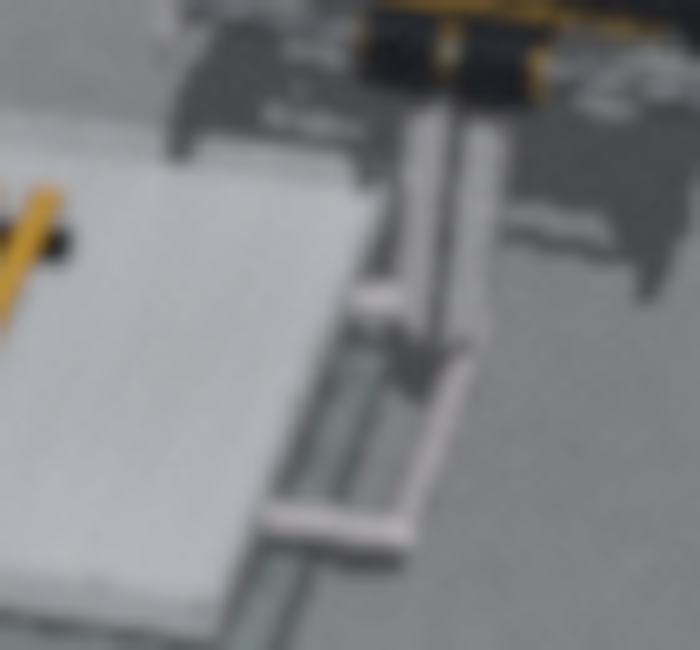

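View pics/w3.png

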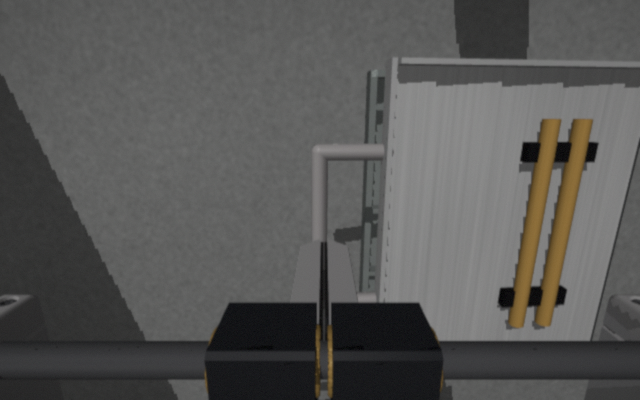

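```bash
python3 - <<'E'
from h import *
a=cam("scene"); b=cam("side"); c=cam("wrist")
for n,k in (("scene",a),("side",b),("wrist",c)):
    print(n,"cam at",np.round(ray(k,(320,200))[0],3),"axis",np.round(cv2.Rodrigues(k["rvec"])[0][2],3))
u={"scene":(267.8,152.0),"side":(360.8,163.9),"wrist":(320,152)}
for z in (.067,.072,.08,.09):
    print(z,[np.round(onz(k,u[n],z)[:2],4) for n,k in (("scene",a),("side",b),("wrist",c))])
print(tri(a,u["scene"],b,u["side"]),tri(b,u["side"],c,u["wrist"]),tri(a,u["scene"],c,u["wrist"]))
p,r,o=cur()
print("tcp side",proj(b,[p]),"scene",proj(a,[p]),"wrist",proj(c,[p]),p)
crop(b,345,130,385,160,18,"d3y"); crop(a,220,130,285,175,12,"s3z")
E
```

```text
scene cam at [1.08  0.004 1.07 ] axis [-0.476 -0.005 -0.879]
side cam at [0.399 0.896 1.006] axis [ 0.108 -0.689 -0.717]
wrist cam at [ 0.427 -0.099  0.303] axis [-0.041 -0.27  -0.962]
0.067 [array([ 0.4015, -0.1288]), array([ 0.4186, -0.1514]), array([ 0.4202, -0.1295])]
0.072 [array([ 0.4049, -0.1281]), array([ 0.4184, -0.1458]), array([ 0.4204, -0.1289])]
0.08 [array([ 0.4103, -0.1271]), array([ 0.4183, -0.1369]), array([ 0.4206, -0.1278])]
0.09 [array([ 0.417 , -0.1258]), array([ 0.4181, -0.1257]), array([ 0.4209, -0.1265])]
(array([ 0.4178078 , -0.12547013,  0.09059314]), np.float64(0.0007231035009490069)) (array([ 0.41947973, -0.12673195,  0.08899473]), np.float64(0.002792194939196189)) (array([ 0.42108607, -0.12534567,  0.09605154]), np.float64(0.0007798425057537815))
tcp side [[363.43313743 150.37885002]] scene [[246.926952   149.41659666]] wrist [[323.50489946 236.79623847]] [ 0.41540191 -0.17784294  0.09566562]
```

View pics/s3z.png

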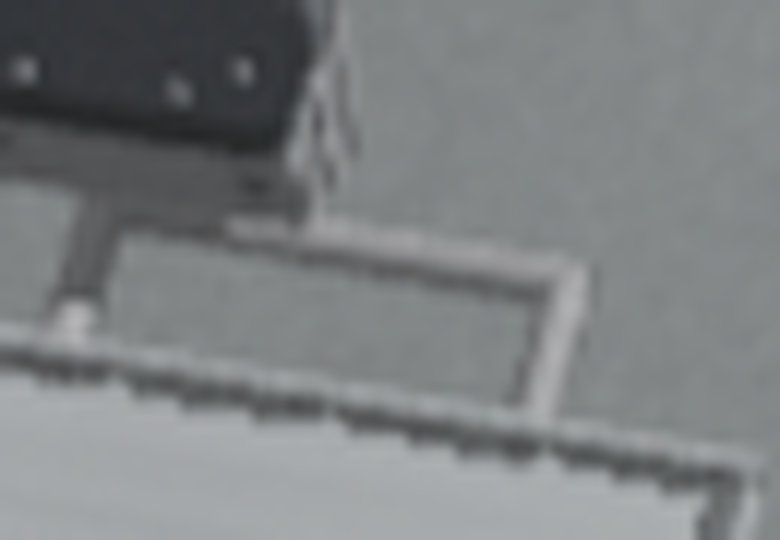

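View pics/d3y.png

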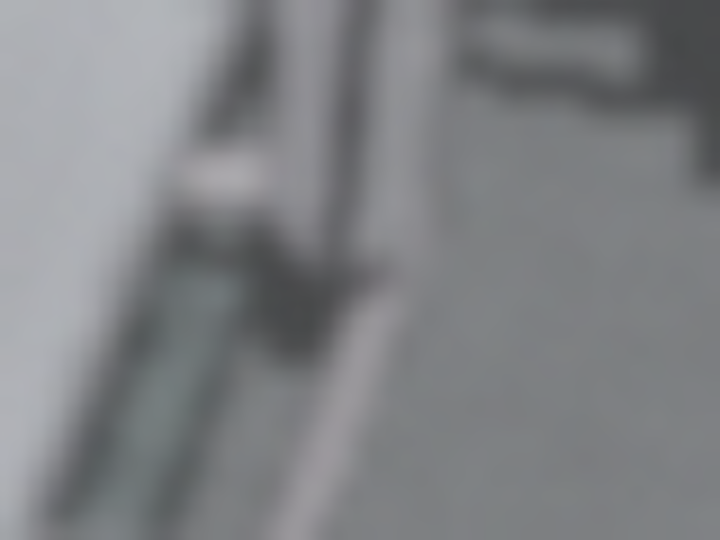

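The camera views put the visible fingertips roughly 20 mm short of the reported TCP, so the jaws closed just above the bar. I'll open, go lower and pinch again.

```bash
python3 - <<'E'
from h import *
s=Rbar(0)
rows([(np.array([.412,-.1775,.053]),s)])
E
```

```text
[-0.001, -0.0, -0.0, -0.0, -0.007, 0.085]
t 3.0 q [-0.49  0.18  1.88  0.    1.09 -0.34] p [ 0.4154 -0.1778  0.0957] F [-1.1  0.7  0.2] w 0.0003
```

servo_tool(moves=[[[0,0,0,0,-0.007,0,0.65],[0,0,0,0,-0.007,0,0.65],[0,0,0,0,-0.007,0,0.65],[0,0,0,0,-0.007,0.03,0.65],[0,0,0,0,-0.007,0.06,0.65],[0,0,0,0,-0.007,0.085,0.65],[0,0,0,0,-0.007,0.085,0.65],[0,0,0,0,-0.007,0.085,1],[0,0,0,0,-0.007,0.085,1],[0,0,0,0,-0.007,0.085,1],[0,0,0,0,-0.007,0.085,1]]], squeeze=25)

```text
time_s: 3.92
ee_pos: [0.4136, -0.1779, 0.0542]
eef_rot: [3.138, 0.0, 1.422]
force: [26.1, -0.2, -6.0]
grip_width: 0.0098
```

```bash
python3 - <<'E'
from h import *
p,r,o=cur(); print(p,o["force"],o["grip_width"])
c=snap("wrist","w4"); b=cam("side"); crop(b,320,110,390,175,10,"d4z")
E
```

```text
[ 0.41364197 -0.1778583   0.05423673] [26.1421875  -0.19912241 -6.03099838] 0.009751699380874003
```

View pics/d4z.png

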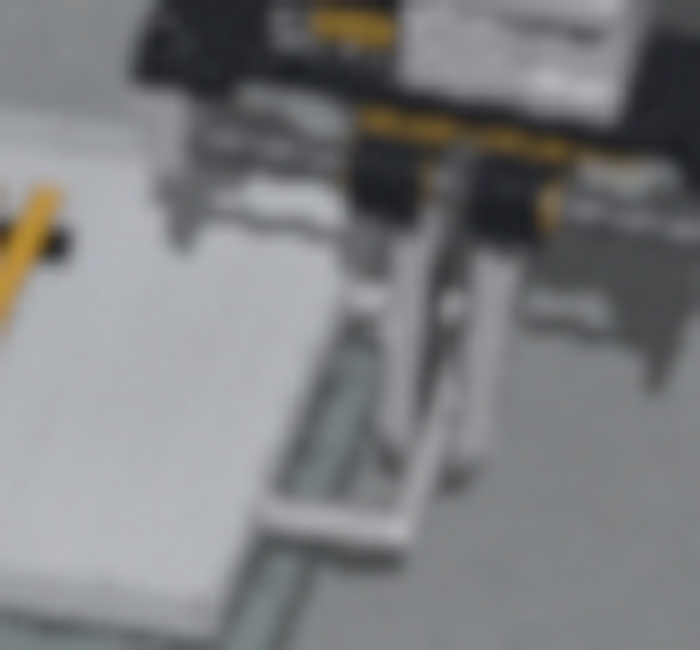

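View pics/w4.png

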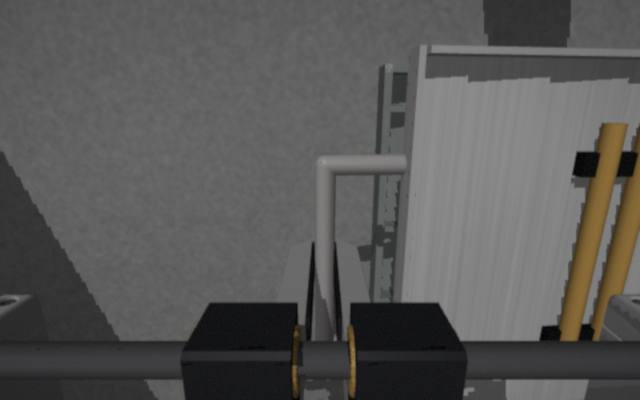

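Now it is pinched, with the opening at 9.8 mm. I'll take the grasp point as about 38 mm behind the reported TCP and lift along the arc.

```bash
cat >> h.py <<'E'
HINGE=np.array([0.614,-0.2078,0.072]); PZ=.0385
def grasp(g,s): return np.array(g)+s.apply([0,0,PZ])
E
python3 - <<'E'
from h import *
p,r,o=cur(); s=Rbar(0)
rows([(p+bar(q)-bar(.091)+[.001,0,0],s) for q in np.linspace(.13,.64,12)])
E
```

```text
[0.003, 0.0, -0.0, 0.0, 0.004, -0.016]
[0.003, 0.0, -0.0, 0.0, 0.007, -0.034]
[0.003, 0.0, -0.0, 0.0, 0.011, -0.053]
[0.003, 0.0, -0.0, 0.0, 0.015, -0.071]
[0.003, 0.0, -0.0, 0.0, 0.021, -0.089]
[0.003, 0.0, -0.0, 0.0, 0.027, -0.107]
[0.003, 0.0, -0.0, 0.0, 0.034, -0.124]
[0.003, 0.0, -0.0, 0.0, 0.042, -0.141]
[0.003, 0.0, -0.0, 0.0, 0.051, -0.158]
[0.003, 0.0, -0.0, 0.0, 0.06, -0.174]
[0.003, 0.0, -0.0, 0.0, 0.071, -0.19]
[0.003, 0.0, -0.0, 0.0, 0.082, -0.205]
t 4.0167 q [-0.49  0.23  1.92  0.    0.98 -0.34] p [ 0.414  -0.1779  0.0544] F [11.9  0.1 -3.4] w 0.0095
```

servo_tool(moves=[[[0,0,0,0,0.004,-0.016,1],[0,0,0,0,0.007,-0.034,1],[0,0,0,0,0.011,-0.053,1],[0,0,0,0,0.015,-0.071,1],[0,0,0,0,0.021,-0.089,1],[0,0,0,0,0.027,-0.107,1],[0,0,0,0,0.034,-0.124,1],[0,0,0,0,0.042,-0.141,1],[0,0,0,0,0.051,-0.158,1],[0,0,0,0,0.06,-0.174,1],[0,0,0,0,0.071,-0.19,1],[0,0,0,0,0.082,-0.205,1]]])

```text
time_s: 5.02
ee_pos: [0.4527, -0.1838, 0.158]
eef_rot: [3.141, 0.001, 1.422]
force: [-16.2, -0.4, 6.2]
grip_width: 0.0089
```

```bash
python3 - <<'E'
from h import *
p,r,o=cur(); s=Rbar(0)
# deviation from arc
b=p-s.apply([0,0,.0360]); v=cR(YAW).inv().apply(b-HINGE); print("r",np.hypot(v[0],v[2]),"q",np.arctan2(v[2],-v[0]),v)
q0=np.arctan2(v[2],-v[0])
rows([(p+bar(q)-bar(q0),s) for q in np.linspace(q0+.05,1.2,12)])
E
```

```text
r 0.20367740006467153 q 0.6424377340684492 [-1.63071779e-01 -9.27025777e-05  1.22033103e-01]
[0.0, 0.0, -0.0, -0.0, 0.013, -0.016]
[0.0, 0.0, -0.0, -0.0, 0.025, -0.03]
[0.0, 0.0, -0.0, -0.0, 0.038, -0.044]
[0.0, 0.0, -0.0, 0.0, 0.051, -0.057]
[0.0, 0.0, -0.0, 0.0, 0.065, -0.069]
[0.0, 0.0, -0.0, 0.0, 0.08, -0.08]
[0.0, 0.0, -0.0, 0.0, 0.095, -0.091]
[0.0, 0.0, -0.0, 0.0, 0.111, -0.102]
[0.0, 0.0, -0.0, 0.0, 0.127, -0.111]
[0.0, 0.0, -0.0, 0.0, 0.144, -0.12]
[0.0, 0.0, -0.0, 0.0, 0.161, -0.128]
[0.0, 0.0, -0.0, 0.0, 0.178, -0.135]
t 5.0167 q [-0.46  0.18  1.72 -0.    1.24 -0.31] p [ 0.4527 -0.1838  0.158 ] F [-16.2  -0.4   6.2] w 0.0089
```

servo_tool(moves=[[[0,0,0,0,0.013,-0.016,1],[0,0,0,0,0.025,-0.03,1],[0,0,0,0,0.038,-0.044,1],[0,0,0,0,0.051,-0.057,1],[0,0,0,0,0.065,-0.069,1],[0,0,0,0,0.08,-0.08,1],[0,0,0,0,0.095,-0.091,1],[0,0,0,0,0.111,-0.102,1],[0,0,0,0,0.127,-0.111,1],[0,0,0,0,0.144,-0.12,1],[0,0,0,0,0.161,-0.128,1],[0,0,0,0,0.178,-0.135,1]]])

```text
time_s: 6.02
ee_pos: [0.5409, -0.1975, 0.2276]
eef_rot: [3.14, 0.002, 1.422]
force: [-6.0, -2.8, 4.0]
grip_width: 0.0089
```

```bash
python3 - <<'E'
from h import *
p,r,o=cur(); s=Rbar(0)
b=p-s.apply([0,0,.0360]); v=cR(YAW).inv().apply(b-HINGE); print("r",np.hypot(v[0],v[2]),"q",np.arctan2(v[2],-v[0]),v)
q0=np.arctan2(v[2],-v[0])
rows([(p+bar(q)-bar(q0),s) for q in (1.21,1.22,1.23)])
a=snap("scene","s5"); 
E
```

```text
r 0.2052916072562848 q 1.2030481686583663 [-0.07380543 -0.00058706  0.19156566]
[0.001, 0.001, -0.001, 0.0, 0.003, -0.001]
[0.001, 0.001, -0.001, 0.0, 0.006, -0.002]
[0.001, 0.001, -0.001, 0.0, 0.01, -0.004]
t 6.0167 q [-0.41  0.32  1.37 -0.    1.44 -0.26] p [ 0.5409 -0.1975  0.2276] F [-6.  -2.8  4. ] w 0.0089
```

View pics/s5.png

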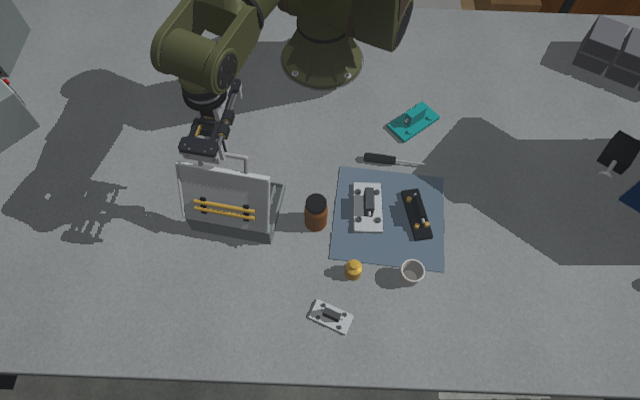

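The flap is near 1.2 rad. I'll push gently on until the stop shows in the force.

servo_tool(moves=[[[0,0,0,0,0.005,-0.002,1],[0,0,0,0,0.009,-0.003,1],[0,0,0,0,0.011,-0.004,1],[0,0,0,0,0.011,-0.004,1]]])

```text
time_s: 6.4
ee_pos: [0.5429, -0.1978, 0.2286]
eef_rot: [-3.13, 0.001, 1.421]
force: [-38.0, 4.8, -1.0]
grip_width: 0.0088
```

The force rose to 38 N, so the flap is on its stop. I'll release and rise clear.

servo_tool(moves=[[[0,0,0,0,-0.004,0,1],[0,0,0,0,-0.004,0,0.6],[0,0,0,0,-0.004,0,0.6],[0,0,0,0,-0.004,0,0.6],[0,0,0,0,-0.004,0,0.6],[0,0,0,0,-0.004,-0.06,0.6],[0,0,0,0,-0.004,-0.14,0.6],[0,0,0,0,-0.06,-0.16,0.6],[0,0,0,0,-0.14,-0.16,0.5],[0,0,0,0,-0.2,-0.16,0]]])

```text
time_s: 7.23
ee_pos: [0.4437, -0.1826, 0.3106]
eef_rot: [-3.132, 0.001, 1.422]
force: [0.4, -0.2, 0.5]
grip_width: 0.0474
```

```bash
cat >> h.py <<'E'
def Rm(psi0,a): return cR(psi0)*R.from_euler('y',-a)*R.from_euler('z',np.pi)*R.from_euler('x',np.pi)
E
python3 - <<'E'
from h import *
c=snap("wrist","w6"); snap("scene","s6")
p,r,o=cur(); print(p,o["grip_width"],o["force"])
Rc=cv2.Rodrigues(c["rvec"])[0]; pos=-Rc.T@np.array(c["tvec"]).ravel()
off=r.inv().apply(pos-p); ax=r.inv().apply(Rc[2]); print("cam in tool",off,ax)
s=Rm(YAW,np.radians(35))
t=grasp(case2w([-60,0,190]),s); print("look cam",t+s.apply(off),s.apply(ax)); rows([(t,s)])
s=Rm(YAW,np.radians(35)); 
E
```

```text
[ 0.44273325 -0.18251703  0.31138614] 0.055598297913614585 [ 0.91585324  0.61165813 -0.05487326]
cam in tool [ 0.07996339  0.0009403  -0.20677401] [-2.73032437e-01 -3.41201324e-04  9.62004767e-01]
look cam [ 0.3129475  -0.16196534  0.28197689] [ 0.76691092 -0.11468384 -0.6314232 ]
[-0.31, -0.308, -0.966, 0.001, 0.108, 0.305]
t 7.3333 q [-0.46  0.07  1.48 -0.    1.59 -0.31] p [ 0.4427 -0.1825  0.3114] F [ 0.9  0.6 -0.1] w 0.0556
```

View pics/s6.png

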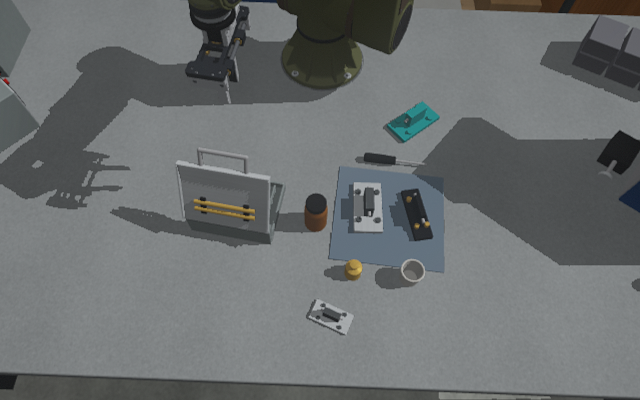

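servo_tool(moves=[[[-0.31,-0.308,-0.966,0,0.108,0.2,0],[-0.31,-0.308,-0.966,0,0.108,0.2,0],[-0.31,-0.308,-0.966,0,0.108,0.2,0],[-0.31,-0.308,-0.966,0,0.108,0.2,0],[-0.31,-0.308,-0.966,0,0.108,0.2,0],[-0.31,-0.308,-0.966,0,0.108,0.2,0],[-0.31,-0.308,-0.966,0,0.108,0.2,0],[-0.31,-0.308,-0.966,0,0.108,0.25,0],[-0.31,-0.308,-0.966,0,0.108,0.25,0],[-0.31,-0.308,-0.966,0,0.108,0.25,0],[-0.31,-0.308,-0.966,0,0.108,0.25,0],[-0.31,-0.308,-0.966,0,0.108,0.25,0]]])

```text
time_s: 8.33
ee_pos: [0.4957, -0.1906, 0.1864]
eef_rot: [3.085, 0.551, 2.789]
force: [-0.1, -0.9, -0.3]
grip_width: 0.0937
```

```bash
python3 - <<'E'
from h import *
c=snap("wrist","w7")
import pickle; pickle.dump(c,open("w7.pkl","wb"))
s=Rm(YAW,np.radians(35)); rows([(grasp(case2w([-60,0,190]),s),s)])
P={"lipL":[57.5,-100,29],"lipR":[57.5,100,29],"r-67":[-77.5,-67,22],"r-9":[-77.5,-9,22],"r75":[-77.5,75,22],"fl":[-82.5,-102,25],"fr":[-82.5,102,25],"r-9rear":[57,-9,22],"r-67rear":[57,-67,22],"r75r":[57,75,22]}
for k,v in P.items(): print(k,np.round(proj(c,[case2w(v)])[0],1))
p,r,o=cur(); print("tip-20",proj(c,[p,p-r.apply([0,0,.02])]))
E
```

```text
[-0.034, -0.034, -0.101, 0.029, -0.002, 0.046]
t 8.3833 q [-0.52 -0.06  2.02  0.24  0.66 -1.91] p [ 0.4952 -0.1905  0.1857] F [ 0.3  0.2 -0.3] w 0.0942
lipL [244.3 187.8]
lipR [422.6 158.9]
r-67 [229.7  67.7]
r-9 [295.4  54.8]
r75 [394.9  35.3]
fl [187.9  71.5]
fr [429.2  23.9]
r-9rear [322.9 170.4]
r-67rear [272.8 178.6]
r75r [398.1 158.1]
tip-20 [[322.73286945 235.10215293]
 [322.62327412 247.72140443]]
```

View pics/w7.png

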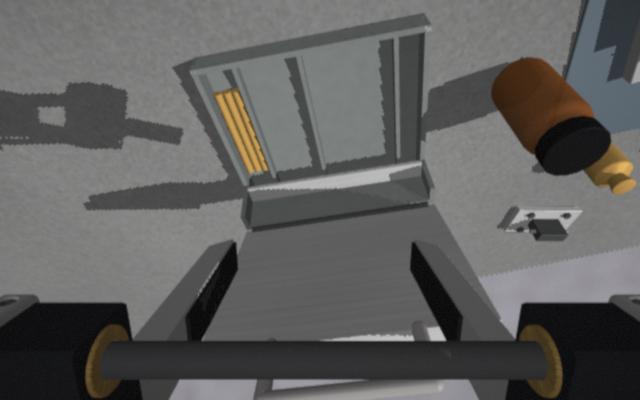

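```bash
python3 - <<'E'
from h import *
import pickle; c=pickle.load(open("w7.pkl","rb"))
crop(c,170,5,310,120,5,"w7a"); crop(c,300,5,440,120,5,"w7b"); crop(c,225,130,435,240,3.8,"w7c")
E
```

```text
(no output)
```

View pics/w7a.png

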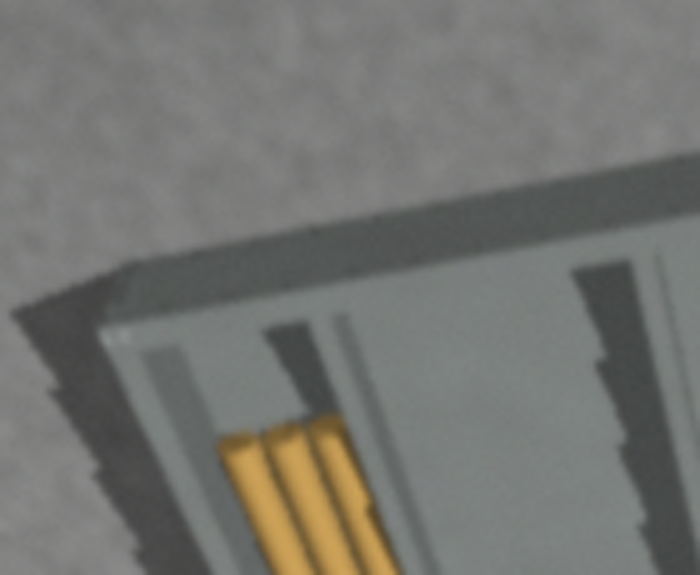

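View pics/w7b.png

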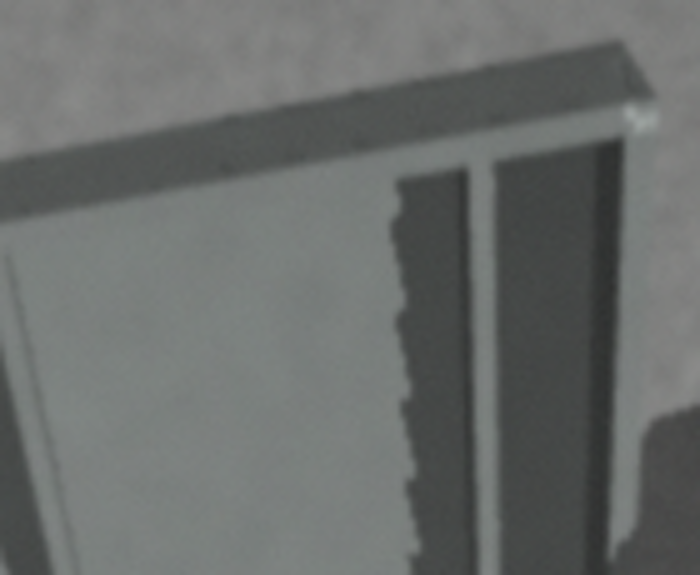

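View pics/w7c.png

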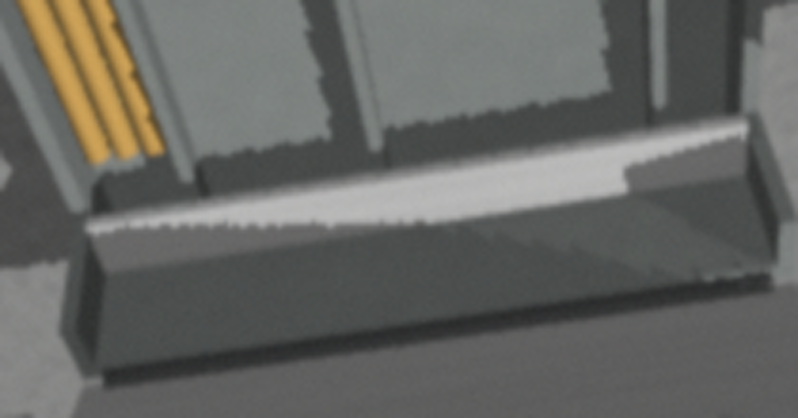

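```bash
python3 - <<'E'
from h import *
import pickle; c=pickle.load(open("w7.pkl","rb"))
o=case2w([0,0,0])
A=lambda x,y:(170+(x+.5)/5-.5,5+(y+.5)/5-.5)
B=lambda x,y:(300+(x+.5)/5-.5,5+(y+.5)/5-.5)
C=lambda x,y:(225+(x+.5)/3.8-.5,130+(y+.5)/3.8-.5)
def show(n,uv,z,exp): print(n,np.round(cR(YAW).inv().apply(onz(c,uv,z)-o)*1000,1),exp)
show("fl",A(100,328),.025,(-82.5,-102)); show("fr",B(655,95),.025,(-82.5,102))
show("fl base",A(137,262),0,(-82.5,-102)); show("fr base",B(622,40),0,(-82.5,102))
show("lipL top front",C(88,222),.033,(57.5,-99.5)); show("lipR",C(747,125),.033,(57.5,99.5))
show("rib75 front ctr",B(481,160),.022,(-77.5,75)); show("rib-9 front",B(2,250),.022,(-77.5,"-9+-2 edge"))
show("rib-67",A(342,318),.022,(-77.5,"-67 +-2"))
show("rib75 rear ctr",C(660,107),.022,(57.5,75)); show("rib-9 rear",C(372,150),.022,(57.5,-9));show("rib-67 rear",C(182,180),.022,(57.5,-67))
E
```

```text
fl [ -83.3 -100.1   25. ] (-82.5, -102)
fr [-82.5 103.1  25. ] (-82.5, 102)
fl base [-82.8 -98.6   0. ] (-82.5, -102)
fr base [-81.9 103.8   0. ] (-82.5, 102)
lipL top front [ 55.  -94.7  33. ] (57.5, -99.5)
lipR [58.8 97.7 33. ] (57.5, 99.5)
rib75 front ctr [-76.3  75.7  22. ] (-77.5, 75)
rib-9 front [-76.9  -5.2  22. ] (-77.5, '-9+-2 edge')
rib-67 [-75.6 -60.2  22. ] (-77.5, '-67 +-2')
rib75 rear ctr [56.6 75.2 22. ] (57.5, 75)
rib-9 rear [55.  -9.1 22. ] (57.5, -9)
rib-67 rear [ 54.5 -66.6  22. ] (57.5, -67)
```

The case pose checks out to 1–2 mm; I'll adjust the yaw to -0.155. Next is the electrode holder.

```bash
cat >> h.py <<'E'
YAW=-.155; HINGE=np.array([0.614,-0.2073,0.072])
E
python3 - <<'E'
from h import *
s=Rm(.195,np.radians(40)); g=np.array([.536,.2547,.047])
rows([(grasp(g,s)-s.apply([0,0,.12]),s)])
E
```

```text
[-0.167, -0.083, -0.276, 0.341, 0.815, 0.01]
t 8.3833 q [-0.52 -0.06  2.02  0.24  0.66 -1.91] p [ 0.4952 -0.1905  0.1857] F [ 0.3  0.2 -0.3] w 0.0942
```

servo_tool(moves=[[[-0.167,-0.083,-0.276,0.341,0.815,0.01,0],[-0.167,-0.083,-0.276,0.341,0.815,0.01,0],[-0.167,-0.083,-0.276,0.341,0.815,0.01,0],[-0.167,-0.083,-0.276,0.341,0.815,0.01,0],[-0.167,-0.083,-0.276,0.341,0.815,0.01,0],[-0.167,-0.083,-0.276,0.341,0.815,0.01,0],[-0.167,-0.083,-0.276,0.341,0.815,0.01,0],[-0.167,-0.083,-0.276,0.341,0.815,0.01,0],[-0.167,-0.083,-0.276,0.341,0.815,0.01,0],[-0.167,-0.083,-0.276,0.341,0.815,0.01,0],[-0.167,-0.083,-0.276,0.341,0.815,0.01,0],[-0.167,-0.083,-0.276,0.341,0.815,0.01,0]]])

```text
time_s: 9.38
ee_pos: [0.4871, 0.1784, 0.1191]
eef_rot: [3.14, 0.693, -2.952]
force: [0.5, -0.4, -0.1]
grip_width: 0.0941
```

```bash
python3 - <<'E'
from h import *
c=snap("wrist","w8")
import pickle; pickle.dump(c,open("w8.pkl","wb"))
s=Rm(.195,np.radians(40)); g=np.array([.536,.2547,.047])
rows([(grasp(g,s),s)])
print(proj(c,[g]))
E
```

```text
[-0.001, -0.003, -0.006, -0.003, 0.128, 0.267]
t 9.4333 q [ 0.34 -0.02  2.22 -0.36  0.27 -1.11] p [0.4872 0.1802 0.1188] F [-0.8 -0.1 -0.5] w 0.0944
[[397.85107194 198.97044463]]
```

View pics/w8.png

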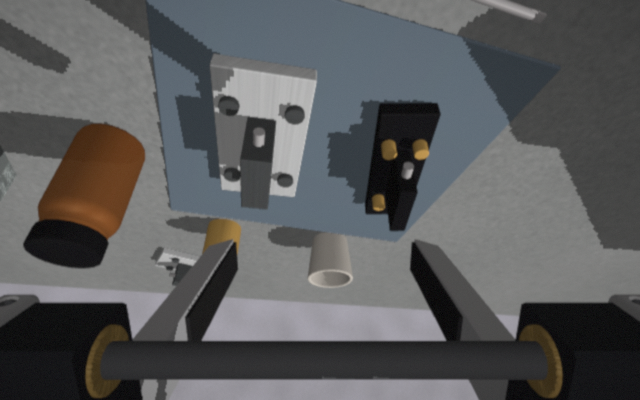

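```bash
python3 - <<'E'
from h import *
import pickle; c=pickle.load(open("w8.pkl","rb"))
crop(c,355,90,455,240,4,"w8a"); crop(c,200,45,330,215,3.5,"w8b")
E
```

```text
(no output)
```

View pics/w8a.png

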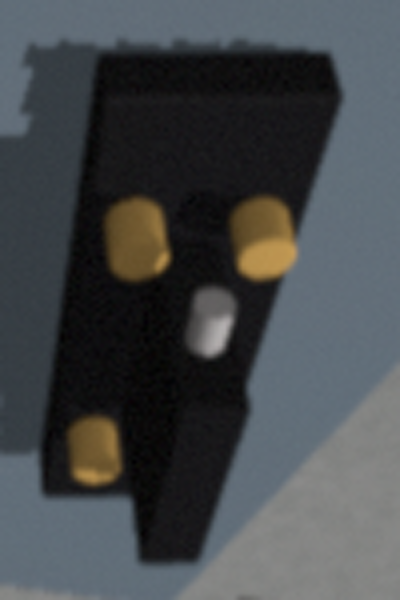

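View pics/w8b.png

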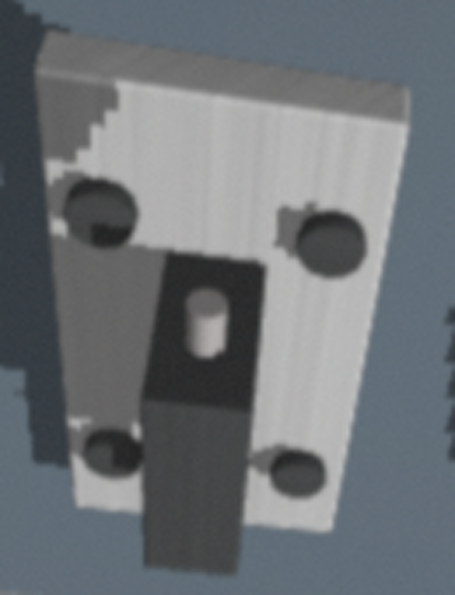

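```bash
python3 - <<'E'
from h import *
import pickle; c=pickle.load(open("w8.pkl","rb"))
A=lambda x,y:(355+(x+.5)/4-.5,90+(y+.5)/4-.5)
B=lambda x,y:(200+(x+.5)/3.5-.5,45+(y+.5)/3.5-.5)
f=lambda uv,z:onz(c,uv,z)
n1,n2,f1=f(A(95,97),.018),f(A(340,97),.018),f(A(43,470),.018)
print("E near corners",n1,n2,"far",f1, "w",np.linalg.norm(n1-n2),"yaw y",np.arctan2(-(n1-n2)[0],(n1-n2)[1]),"L",np.linalg.norm(n1-f1))
print("E base near",f(A(100,55),.004),f(A(332,55),.004))
r1,r2=f(A(140,560),.062),f(A(198,562),.062); print("rib far top",r1,r2); print("rib near top",f(A(180,400),.062),f(A(248,405),.062))
print("posts top",f(A(155,260),.03),f(A(275,258),.03),f(A(98,468),.03),"post base",f(A(135,205),.018),f(A(260,205),.018))
q=[f(B(*u),.018) for u in ((37,72),(407,122),(333,530),(77,505))]
print("C",np.array(q),np.mean(q,0))
print("C rib top near",f(B(143,398),.062),f(B(250,410),.062),"far",f(B(143,567),.062),f(B(238,574),.062))
E
```

```text
E near corners [0.47095039 0.21821813 0.018     ] [0.46218747 0.26384979 0.018     ] far [0.59483355 0.24464386 0.018     ] w 0.04646544057357638 yaw y -2.951866434376483 L 0.1266702697557417
E base near [0.47217828 0.22093949 0.004     ] [0.4635912  0.26563142 0.004     ]
rib far top [0.563729   0.25535873 0.062     ] [0.56210551 0.26873743 0.062     ]
rib near top [0.50400125 0.24217627 0.062     ] [0.50305981 0.25576211 0.062     ]
posts top [0.49978142 0.23931924 0.03      ] [0.49462441 0.26306015 0.03      ] [0.57439542 0.25184698 0.03      ] post base [0.49698331 0.23537534 0.018     ] [0.49212849 0.26069546 0.018     ]
C [[0.45204715 0.09588261 0.018     ]
 [0.44976588 0.16644198 0.018     ]
 [0.58896101 0.16939898 0.018     ]
 [0.59046758 0.09788306 0.018     ]] [0.5203104  0.13240166 0.018     ]
C rib top near [0.49041592 0.12121497 0.062     ] [0.49003771 0.14217305 0.062     ] far [0.55101529 0.12138469 0.062     ] [0.54981282 0.14360658 0.062     ]
```

```bash
python3 - <<'E'
from h import *
s=Rm(.2,np.radians(40)); g=np.array([.535,.2548,.047])
rows([(grasp(g,s)-s.apply([0,0,.12]),s)]+[(grasp(g,s)-s.apply([0,0,k]),s) for k in (.09,.06,.03,.015,0)])
E
```

```text
[-0.003, -0.003, -0.009, -0.001, 0.127, 0.026]
[-0.003, -0.003, -0.009, -0.001, 0.128, 0.086]
[-0.003, -0.003, -0.009, -0.001, 0.128, 0.146]
[-0.003, -0.003, -0.009, -0.001, 0.128, 0.206]
[-0.003, -0.003, -0.009, -0.002, 0.129, 0.236]
[-0.003, -0.003, -0.009, -0.002, 0.129, 0.266]
t 9.4333 q [ 0.34 -0.02  2.22 -0.36  0.27 -1.11] p [0.4872 0.1802 0.1188] F [-0.8 -0.1 -0.5] w 0.0944
```

servo_tool(moves=[[[-0.003,-0.003,-0.009,-0.001,0.127,0.02,0.3],[-0.003,-0.003,-0.009,-0.001,0.127,0.026,0.3],[-0.003,-0.003,-0.009,-0.001,0.128,0.086,0.3],[-0.003,-0.003,-0.009,-0.001,0.128,0.146,0.3],[-0.003,-0.003,-0.009,-0.001,0.128,0.206,0.3],[-0.003,-0.003,-0.009,-0.002,0.129,0.236,0.3],[-0.003,-0.003,-0.009,-0.002,0.129,0.266,0.3],[-0.003,-0.003,-0.009,-0.002,0.129,0.266,0.3]]])

```text
time_s: 10.1
ee_pos: [0.5646, 0.2601, 0.0248]
eef_rot: [3.136, 0.678, -2.944]
force: [0.9, -0.6, -0.9]
grip_width: 0.0656
```

```bash
python3 - <<'E'
from h import *
c=snap("wrist","w9"); b=cam("side"); crop(b,250,200,370,320,6,"d9")
s=Rm(.2,np.radians(40)); g=np.array([.535,.2548,.047]); rows([(grasp(g,s),s)])
E
```

```text
[0.003, -0.012, -0.001, 0.017, 0.001, 0.009]
t 10.2 q [ 0.44  0.39  2.   -1.04  0.17 -0.34] p [0.5633 0.2599 0.0263] F [0.1 0.7 0.1] w 0.0655
```

View pics/w9.png

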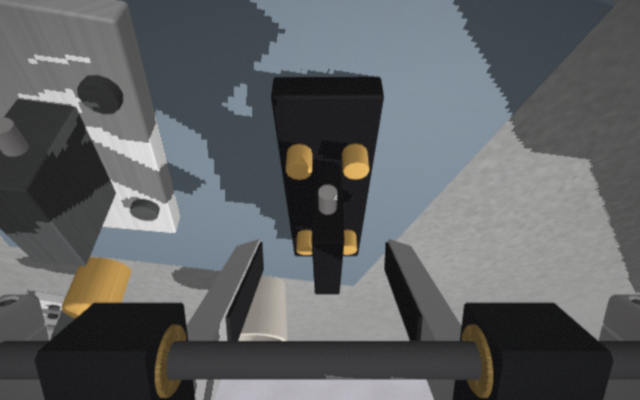

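View pics/d9.png

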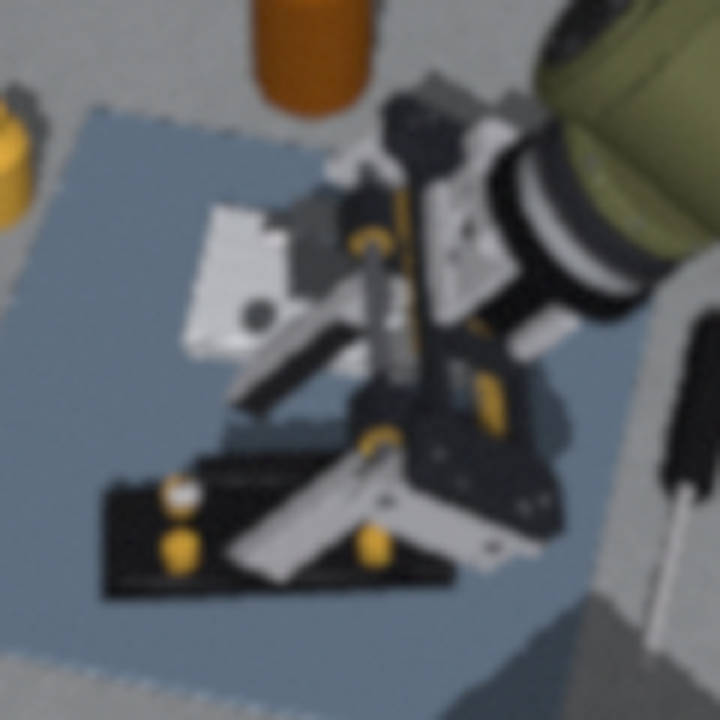

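The last tilt brought joint 4 to -1.04, which is its limit. A 30° tool tilt keeps clear of that, so I'll re-orient about the grasp point.

```bash
python3 - <<'E'
from h import *
s=Rm(.2,np.radians(30)); g=np.array([.535,.2548,.048]); rows([(grasp(g,s)+[0,0,.02],s),(grasp(g,s),s)])
E
```

```text
[0.003, 0.099, -0.0, 0.004, 0.001, -0.025]
[0.003, 0.099, -0.0, 0.029, 0.001, 0.006]
t 10.2 q [ 0.44  0.39  2.   -1.04  0.17 -0.34] p [0.5633 0.2599 0.0263] F [0.1 0.7 0.1] w 0.0655
```

servo_tool(moves=[[[0.003,0.099,0,0.004,0.001,-0.025,0.3],[0.003,0.099,0,0.004,0.001,-0.025,0.3],[0.003,0.099,0,0.015,0.001,-0.01,0.3],[0.003,0.099,0,0.029,0.001,0.006,0.3],[0.003,0.099,0,0.029,0.001,0.006,0.3],[0.003,0.099,0,0.029,0.001,0.006,0.3]]])

```text
time_s: 10.7
ee_pos: [0.5538, 0.2584, 0.0155]
eef_rot: [-3.141, 0.525, -2.943]
force: [0.4, -0.3, -0.8]
grip_width: 0.0656
```

```bash
python3 - <<'E'
from h import *
c=snap("wrist","w10")
s=Rm(.2,np.radians(30)); g=np.array([.535,.2548,.048]); rows([(grasp(g,s),s)])
E
```

```text
[-0.001, 0.001, -0.001, 0.001, 0.0, 0.002]
t 10.75 q [ 0.43  0.41  1.92 -0.38  0.32 -1.01] p [0.5539 0.2584 0.0155] F [-0.6  0.3  0.2] w 0.0658
```

View pics/w10.png

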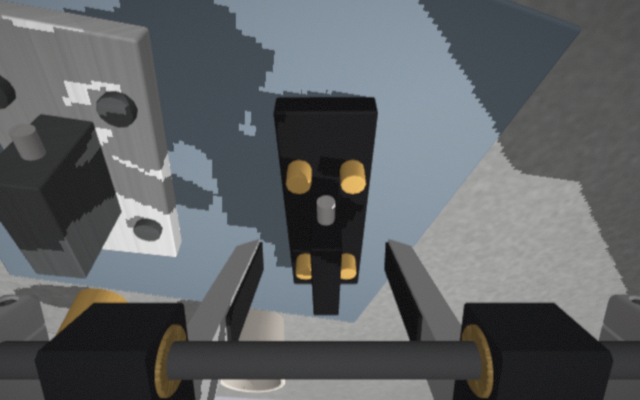

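The rib is centred between the fingers and aligned. Closing.

servo_tool(moves=[[[0,0,0,0,0,0,1],[0,0,0,0,0,0,1],[0,0,0,0,0,0,1],[0,0,0,0,0,0,1],[0,0,0,0,0,0,1],[0,0,0,0,0,0,1]]], squeeze=50)

```text
time_s: 11.25
ee_pos: [0.5539, 0.2584, 0.0155]
eef_rot: [-3.141, 0.525, -2.943]
force: [0.6, 0.1, -0.5]
grip_width: 0.029
```

```bash
python3 - <<'E'
from h import *
c=snap("wrist","w11")
p,r,o=cur(); s=Rm(.2,np.radians(30)); rows([(p+[0,0,.03],r),(p+[-.02,0,.13],r)])
E
```

```text
[0.0, 0.0, 0.0, -0.03, -0.0, -0.052]
[0.0, 0.0, 0.0, -0.096, 0.008, -0.245]
t 11.3 q [ 0.43  0.41  1.92 -0.38  0.32 -1.01] p [0.5539 0.2584 0.0155] F [0.4 0.2 0.3] w 0.0248
```

View pics/w11.png

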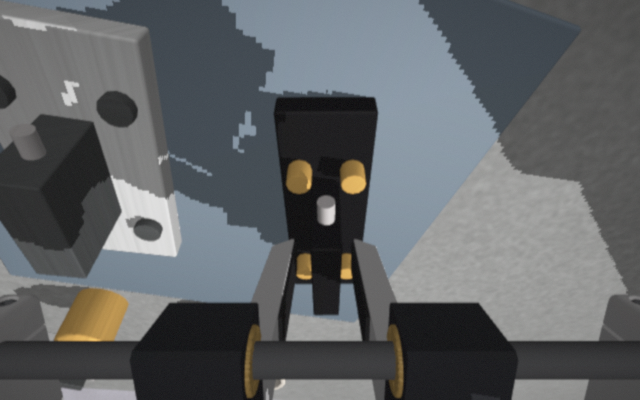

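servo_tool(moves=[[[0,0,0,0,0,0,1],[0,0,0,0,0,0,1],[0,0,0,0,0,0,1],[0,0,0,0,0,0,1],[0,0,0,-0.01,0,-0.018,1],[0,0,0,-0.03,0,-0.052,1],[0,0,0,-0.04,0,-0.08,1]]])

```text
time_s: 11.88
ee_pos: [0.5511, 0.2578, 0.0606]
eef_rot: [-3.141, 0.524, -2.943]
force: [1.1, -0.2, -1.8]
grip_width: 0.0134
```

```bash
python3 - <<'E'
from h import *
c=snap("wrist","w12"); b=cam("side"); crop(b,250,190,370,310,6,"d12")
p,r,o=cur(); print(p,r.as_euler('xyz'),o["force"],o["grip_width"])
E
```

```text
[0.55183363 0.25821206 0.06213567] [ 3.14139337  0.52771617 -2.94334499] [ 0.17600159  0.84245726 -3.9261066 ] 0.013448971910331366
```

View pics/w12.png

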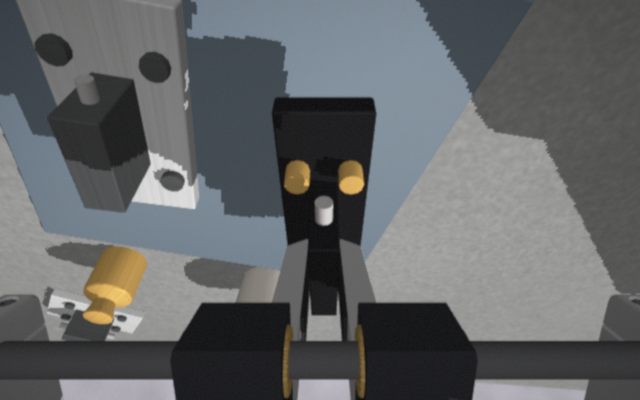

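View pics/d12.png

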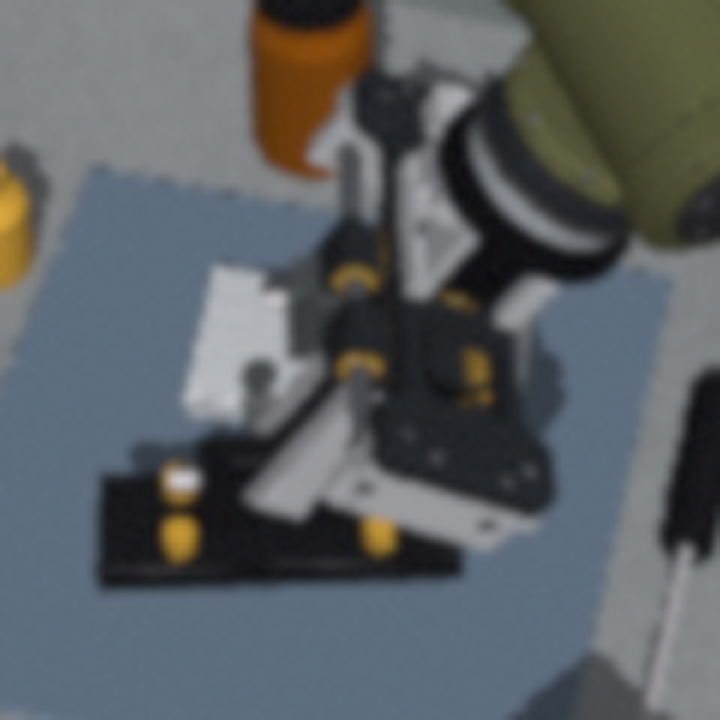

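The holder is gripped, with the opening at 13.4 mm, and it sits in the hand as planned. Now to plan the transit and hooking path.

```bash
cat >> h.py <<'E'
from scipy.spatial.transform import Slerp
GX,GH,GA=.0192,.0115,.525   # TCP in module frame (x,z), tool tilt when module flat
def modpose(xr,zr,t,y):  # case frame mm, deg -> (tcp, rot)
    t=np.radians(t)
    Mr=cR(YAW)*R.from_euler('y',t)
    o=case2w([xr,y,zr])-Mr.apply([.07,0,0])
    return o+Mr.apply([GX,0,GH]), Rm(YAW,GA-t)
def lerp(A,B,n):
    sl=Slerp([0,1],R.concatenate([A[1],B[1]])); 
    return [(A[0]+(B[0]-A[0])*k/n, sl([k/n])[0]) for k in range(1,n+1)]
E
python3 - <<'E'
from h import *
p,r,o=cur(); up=(np.array([.545,.25,.165]),r); B=modpose(0,150,12,-38)
print(B[0]); rows(lerp((p,r),up,4)+lerp(up,B,16))
E
```

```text
[ 0.47989073 -0.22480607  0.17181061]
[0.0, -0.0, -0.0, -0.022, -0.003, -0.047]
[0.0, -0.0, -0.0, -0.045, -0.007, -0.093]
[0.0, -0.0, -0.0, -0.067, -0.01, -0.14]
[0.0, -0.0, -0.0, -0.089, -0.013, -0.186]
[0.006, 0.008, 0.013, -0.073, -0.07, -0.197]
[0.012, 0.017, 0.026, -0.056, -0.127, -0.207]
[0.017, 0.025, 0.039, -0.04, -0.183, -0.218]
[0.023, 0.033, 0.051, -0.023, -0.24, -0.229]
[0.029, 0.042, 0.064, -0.006, -0.296, -0.239]
[0.035, 0.05, 0.077, 0.01, -0.353, -0.25]
[0.04, 0.058, 0.09, 0.027, -0.409, -0.261]
[0.046, 0.067, 0.103, 0.043, -0.466, -0.271]
[0.052, 0.075, 0.116, 0.06, -0.523, -0.282]
[0.058, 0.084, 0.128, 0.076, -0.579, -0.293]
[0.063, 0.092, 0.141, 0.093, -0.636, -0.303]
[0.069, 0.1, 0.154, 0.11, -0.692, -0.314]
[0.075, 0.109, 0.167, 0.126, -0.749, -0.325]
[0.081, 0.117, 0.18, 0.143, -0.806, -0.335]
[0.087, 0.125, 0.193, 0.159, -0.862, -0.346]
[0.092, 0.134, 0.206, 0.176, -0.919, -0.357]
t 11.9833 q [ 0.44  0.32  1.91 -0.29  0.42 -1.09] p [0.5518 0.2582 0.0621] F [ 0.2  0.8 -3.9] w 0.0134
```

servo_tool(moves=[[[0,0,0,-0.022,-0.003,-0.047,1],[0,0,0,-0.045,-0.007,-0.093,1],[0,0,0,-0.067,-0.01,-0.14,1],[0,0,0,-0.089,-0.013,-0.186,1],[0.006,0.008,0.013,-0.073,-0.05,-0.197,1],[0.012,0.017,0.026,-0.056,-0.11,-0.207,1],[0.017,0.025,0.039,-0.04,-0.17,-0.218,1],[0.023,0.033,0.051,-0.023,-0.24,-0.229,1],[0.029,0.042,0.064,-0.006,-0.296,-0.239,1],[0.035,0.05,0.077,0.01,-0.353,-0.25,1],[0.04,0.058,0.09,0.027,-0.409,-0.261,1],[0.046,0.067,0.103,0.043,-0.466,-0.271,1]]])

```text
time_s: 12.98
ee_pos: [0.5118, 0.0111, 0.1671]
eef_rot: [3.131, 0.419, -3.126]
force: [0.1, -0.4, -4.1]
grip_width: 0.0137
```

```bash
python3 - <<'E'
from h import *
p,r,o=cur(); B=modpose(0,150,12,-38)
rows(lerp((p,r),B,9))
E
```

```text
[0.005, 0.007, 0.011, 0.007, -0.052, -0.005]
[0.01, 0.014, 0.023, 0.014, -0.105, -0.009]
[0.015, 0.022, 0.034, 0.02, -0.157, -0.014]
[0.02, 0.029, 0.045, 0.027, -0.209, -0.019]
[0.025, 0.036, 0.057, 0.034, -0.261, -0.024]
[0.03, 0.043, 0.068, 0.041, -0.314, -0.028]
[0.036, 0.051, 0.079, 0.048, -0.366, -0.033]
[0.041, 0.058, 0.09, 0.054, -0.418, -0.038]
[0.046, 0.065, 0.102, 0.061, -0.47, -0.043]
t 12.9833 q [-0.08 -0.03  1.98  0.07  0.77 -1.71] p [0.5118 0.0111 0.1671] F [ 0.1 -0.4 -4.1] w 0.0137
```

servo_tool(moves=[[[0.005,0.007,0.011,0.007,-0.052,-0.005,1],[0.01,0.014,0.023,0.014,-0.105,-0.009,1],[0.015,0.022,0.034,0.02,-0.157,-0.014,1],[0.02,0.029,0.045,0.027,-0.209,-0.019,1],[0.025,0.036,0.057,0.034,-0.261,-0.024,1],[0.03,0.043,0.068,0.041,-0.314,-0.028,1],[0.036,0.051,0.079,0.048,-0.366,-0.033,1],[0.041,0.058,0.09,0.054,-0.418,-0.038,1],[0.046,0.065,0.102,0.061,-0.45,-0.043,1],[0.046,0.065,0.102,0.061,-0.47,-0.043,1],[0.046,0.065,0.102,0.061,-0.47,-0.043,1]]])

```text
time_s: 13.9
ee_pos: [0.4796, -0.226, 0.1709]
eef_rot: [-3.141, 0.315, 2.985]
force: [-0.1, -0.2, -3.5]
grip_width: 0.0135
```

```bash
python3 - <<'E'
from h import *
c=snap("wrist","w14"); a=cam("scene"); b=cam("side"); crop(b,260,60,400,200,5,"d14")
p,r,o=cur()
A=modpose(0,150,12,-38);B=modpose(47,40,12,-38);C=modpose(47,9,12,-38)
rows([A]+lerp(A,B,6)+lerp(B,C,3))
# predicted module corners in wrist
Mr=cR(YAW)*R.from_euler('y',np.radians(12))
m=p-Mr.apply([GX,0,GH])
print(np.round(proj(c,[m+Mr.apply(np.array(v)/1000) for v in ([-70,-23,14],[-70,23,14],[70,-23,14],[70,23,14])]),0))
E
```

```text
[0.0, -0.0, -0.0, -0.001, -0.002, -0.001]
[0.0, -0.0, -0.0, -0.004, -0.002, 0.039]
[0.0, -0.0, -0.0, -0.008, -0.002, 0.079]
[0.0, -0.0, -0.0, -0.011, -0.002, 0.119]
[0.0, -0.0, -0.0, -0.015, -0.002, 0.158]
[0.0, -0.0, -0.0, -0.018, -0.002, 0.198]
[0.0, -0.0, -0.0, -0.022, -0.002, 0.238]
[0.0, -0.0, -0.0, -0.015, -0.002, 0.257]
[0.0, -0.0, -0.0, -0.009, -0.002, 0.277]
[0.0, -0.0, -0.0, -0.003, -0.002, 0.297]
t 14.05 q [-0.58  0.08  1.84  0.16  0.94 -2.07] p [ 0.4798 -0.2239  0.1714] F [ 0.1  0.3 -2.4] w 0.0139
[[274. 112.]
 [381. 112.]
 [294. 285.]
 [358. 284.]]
```

View pics/w14.png

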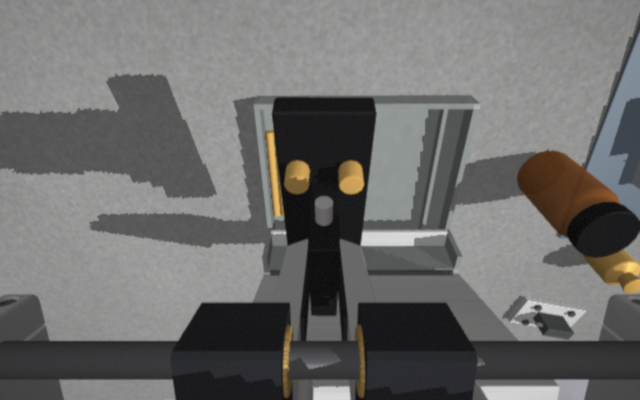

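View pics/d14.png

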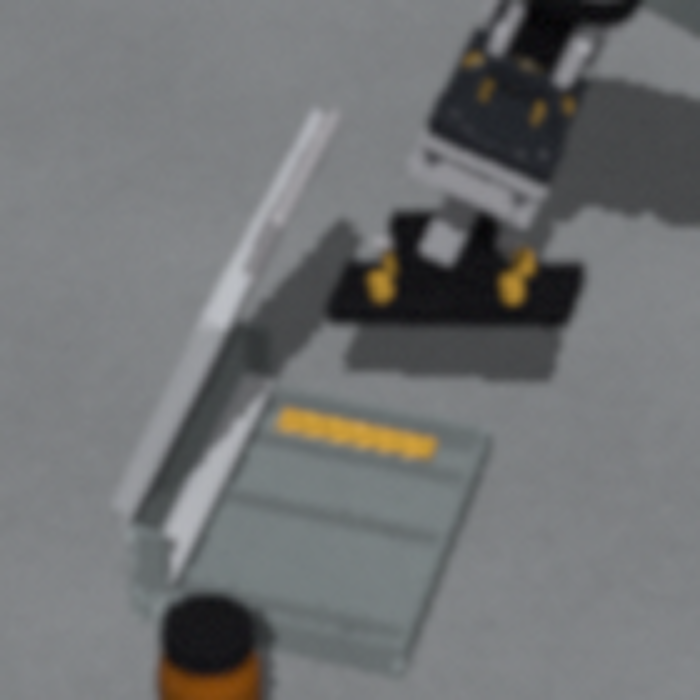

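The holder in the hand matches the prediction to 1–2 px. Now to descend to the pre-hook pose, shifting y by +1 mm.

servo_tool(moves=[[[0,0,0,-0.004,0,0.039,1],[0,0,0,-0.008,0,0.079,1],[0,0,0,-0.011,0,0.119,1],[0,0,0,-0.015,0,0.158,1],[0,0,0,-0.018,0,0.198,1],[0,0,0,-0.022,0,0.238,1],[0,0,0,-0.02,0,0.246,1],[0,0,0,-0.017,0,0.254,1],[0,0,0,-0.015,0,0.257,1]]])

```text
time_s: 14.8
ee_pos: [0.5261, -0.2306, 0.0517]
eef_rot: [3.141, 0.315, 2.987]
force: [-0.6, 0.2, -3.0]
grip_width: 0.0138
```

```bash
python3 - <<'E'
from h import *
c=snap("wrist","w15"); b=cam("side"); crop(b,260,80,400,200,5,"d15"); import pickle; pickle.dump(c,open("w15.pkl","wb"))
p,r,o=cur()
C=modpose(47,9,12,-37);D=modpose(68,9,12,-37)
rows([C]+lerp(C,D,4))
v=cR(YAW).inv().apply(p-r.apply([0,0,0])-case2w([0,0,0])); print(v)
E
```

```text
[-0.0, 0.0, 0.0, 0.013, -0.0, 0.041]
[-0.0, 0.0, 0.0, 0.003, -0.0, 0.044]
[-0.0, 0.0, 0.0, -0.007, -0.0, 0.048]
[-0.0, 0.0, 0.0, -0.017, -0.0, 0.051]
[-0.0, 0.0, 0.0, -0.027, -0.0, 0.054]
t 14.9 q [-0.54  0.33  1.84  0.18  0.68 -2.08] p [ 0.5262 -0.231   0.0523] F [-0.2  0.5 -3. ] w 0.0137
[-0.00062536 -0.03697703  0.05227539]
```

View pics/w15.png

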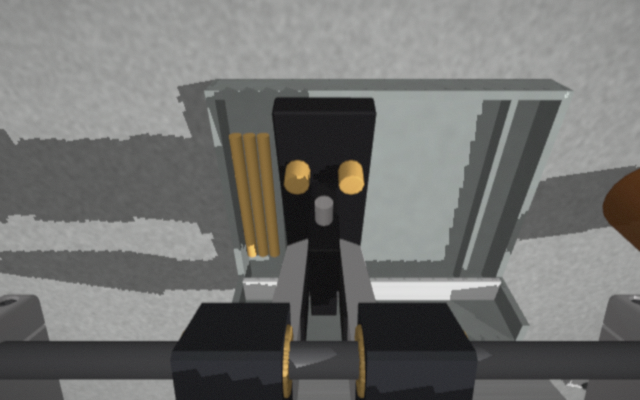

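View pics/d15.png

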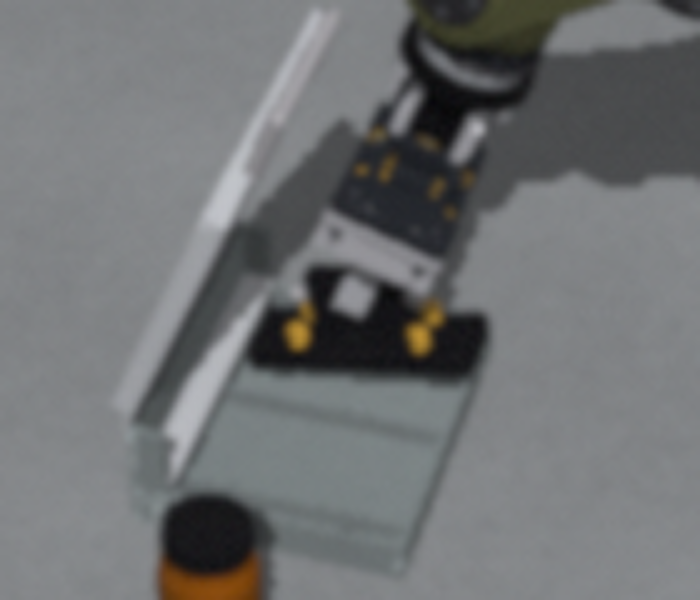

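```bash
python3 - <<'E'
from h import *
import pickle; c=pickle.load(open("w15.pkl","rb"))
print(np.round(proj(c,[case2w(v) for v in ([-82.5,-102,25],[-82.5,102,25],[57.5,-99,33],[57.5,99,33],[-77.5,75,22],[50,75,22],[-77.5,-9,22],[-77.5,-67,22])]),1))
crop(c,195,70,395,300,2.6,"w15a"); crop(c,380,70,580,300,2.6,"w15b")
E
```

```text
[[204.6  90.4]
 [573.8  91. ]
 [239.8 281.1]
 [503.1 281.3]
 [519.7  98.2]
 [468.5 263.7]
 [371.8  98. ]
 [269.5  97.8]]
```

View pics/w15a.png

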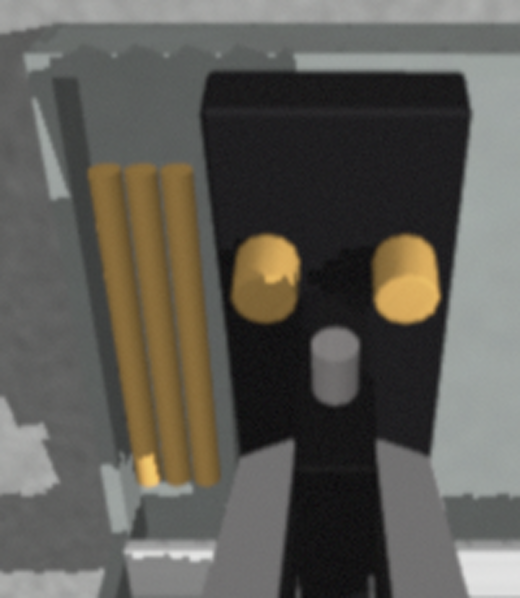

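View pics/w15b.png

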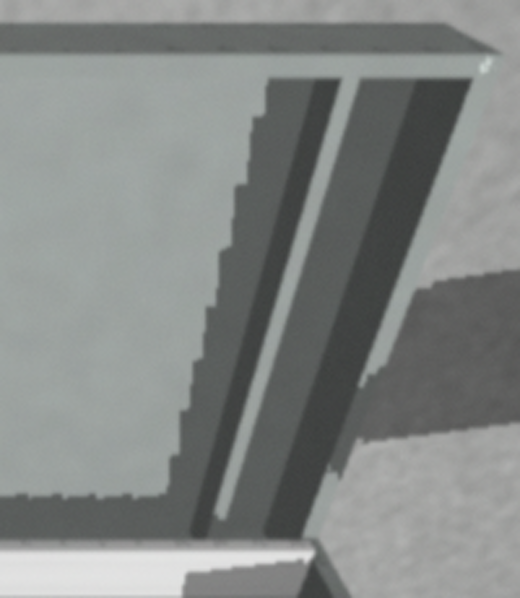

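All edges agree to about 1 mm. Descend, then hook under the lip.

servo_tool(moves=[[[0,0,0,0.004,0,0.013,1],[0,0,0,0.009,0,0.028,1],[0,0,0,0.013,0,0.041,1],[0,0,0,0.008,0,0.043,1],[0,0,0,-0.002,0,0.046,1],[0,0,0,-0.012,0,0.049,1],[0,0,0,-0.02,0,0.052,1],[0,0,0,-0.027,0,0.054,1],[0,0,0,-0.027,0,0.054,1]]])

```text
time_s: 15.65
ee_pos: [0.548, -0.2344, 0.0311]
eef_rot: [-3.141, 0.317, 2.987]
force: [-0.1, 0.6, -2.9]
grip_width: 0.0133
```

```bash
python3 - <<'E'
from h import *
c=snap("wrist","w16"); b=cam("side"); crop(b,260,80,400,200,5,"d16")
p,r,o=cur(); 
D=modpose(68,9,12,-37)
rows([D]+[modpose(68,z,t,-37) for z,t in ((8.5,10),(8,8),(7.5,6),(7,4),(6.5,2),(6,0.5))])
E
```

```text
[0.0, 0.0, 0.0, -0.0, -0.0, 0.0]
[0.0, -0.022, 0.0, 0.003, -0.0, 0.004]
[0.0, -0.044, 0.0, 0.005, -0.0, 0.007]
[0.0, -0.066, 0.0, 0.008, -0.0, 0.011]
[0.0, -0.089, 0.0, 0.01, -0.0, 0.015]
[0.0, -0.111, 0.0, 0.013, -0.0, 0.019]
[0.0, -0.128, 0.0, 0.014, -0.0, 0.022]
t 15.75 q [-0.52  0.4   1.8   0.18  0.65 -2.07] p [ 0.5472 -0.2342  0.0308] F [-0.3 -0.3 -2.3] w 0.0134
```

View pics/d16.png

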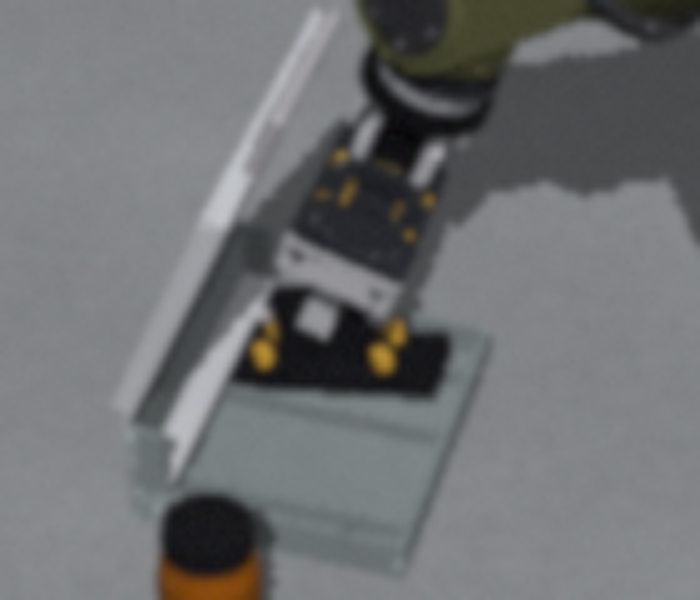

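View pics/w16.png

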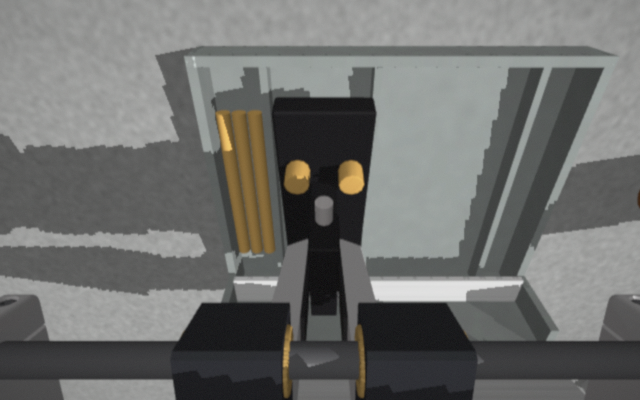

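The rear end is under the lip with no contact force, and the holder sits between the ribs at columns 265 and 368. Rotating down.

servo_tool(moves=[[[0,-0.022,0,0.003,0,0.004,1],[0,-0.044,0,0.005,0,0.007,1],[0,-0.066,0,0.008,0,0.011,1],[0,-0.089,0,0.01,0,0.015,1],[0,-0.111,0,0.013,0,0.019,1],[0,-0.128,0,0.014,0,0.022,1],[0,-0.128,0,0.014,0,0.022,1]]])

```text
time_s: 16.33
ee_pos: [0.5429, -0.2333, 0.0173]
eef_rot: [3.141, 0.516, 2.986]
force: [-0.8, -0.3, -3.3]
grip_width: 0.0134
```

```bash
python3 - <<'E'
from h import *
c=snap("wrist","w17"); b=cam("side"); crop(b,260,80,400,200,5,"d17")
p,r,o=cur(); 
rows([modpose(68,6,.5,-37),modpose(68,5,0,-37)])
E
```

```text
[0.0, -0.0, 0.0, 0.0, 0.0, 0.001]
[0.0, -0.006, 0.0, 0.002, 0.0, 0.003]
t 16.4333 q [-0.57  0.37  1.96  0.56  0.38 -2.46] p [ 0.5439 -0.2338  0.0183] F [ 0.2  0.3 -2.8] w 0.0135
```

View pics/d17.png

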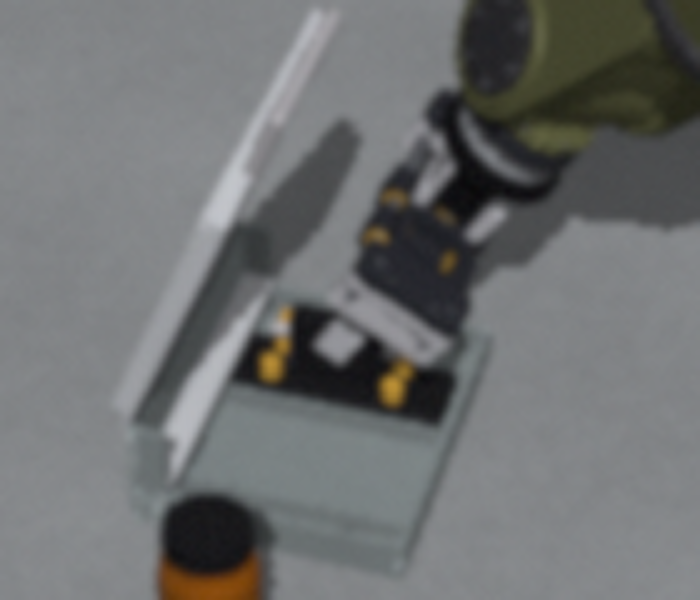

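View pics/w17.png

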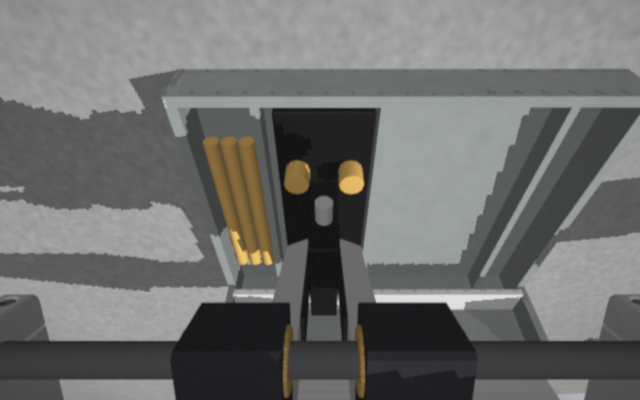

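The holder lies in the bay, not yet resting. I'll lower the last millimetre or two, release and back out.

servo_tool(moves=[[[0,-0.003,0,0.001,0,0.003,1],[0,-0.005,0,0.002,0,0.005,1],[0,-0.005,0,0.002,0,0.005,0.6],[0,-0.005,0,0.002,0,0.005,0.6],[0,-0.005,0,0.002,0,0.005,0.6],[0,-0.005,0,0.002,0,0.005,0.6],[0,-0.005,0,0.002,0,-0.03,0.6],[0,0,0,0.002,0,-0.08,0.6],[0,0,0,0.002,0,-0.14,0.6],[0,0,0,0.002,0,-0.2,0.4],[0,0,0,0.002,0,-0.26,0],[0,0,0,0.002,0,-0.3,0]]])

```text
time_s: 17.43
ee_pos: [0.4693, -0.2224, 0.1507]
eef_rot: [-3.14, 0.518, 2.987]
force: [-0.1, 0.1, 0.0]
grip_width: 0.0544
```

```bash
python3 - <<'E'
from h import *
c=snap("wrist","w18"); b=cam("side"); crop(b,260,80,400,200,5,"d18")
s=Rm(.017,np.radians(30)); g=np.array([.5203,.1322,.048])
rows([(grasp(g,s)-s.apply([0,0,.13]),s)])
E
```

```text
[-0.056, -0.002, -0.094, 0.111, 0.702, -0.01]
t 17.5333 q [-0.65 -0.01  2.04  0.38  0.68 -2.31] p [ 0.4702 -0.223   0.1515] F [-0.3 -0.6 -0.8] w 0.0621
```

View pics/w18.png

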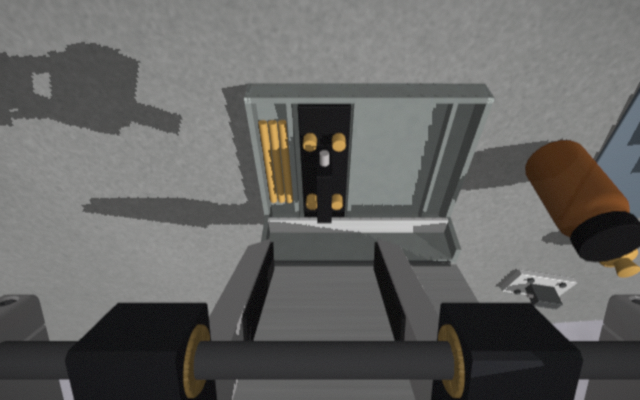

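View pics/d18.png

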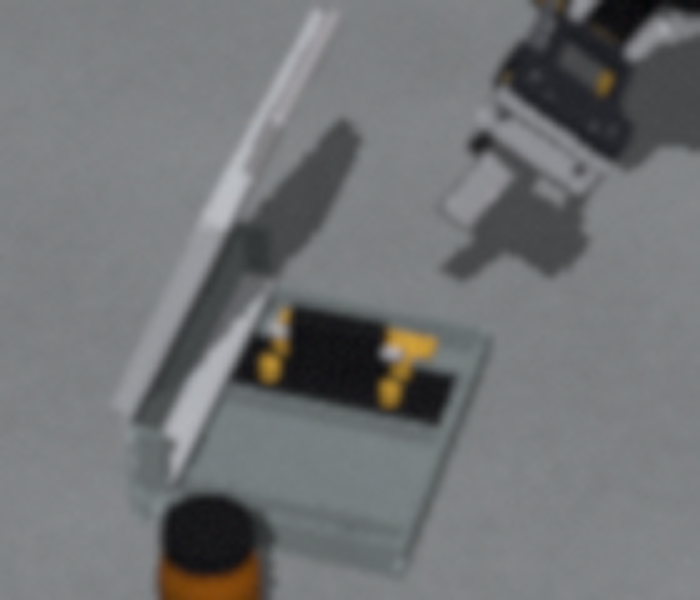

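The holder is flat in the narrow bay with its far end under the lip. Next is the clamp base.

servo_tool(moves=[[[-0.056,-0.002,-0.094,0.06,0.3,-0.04,0],[-0.056,-0.002,-0.094,0.06,0.3,-0.04,0],[-0.056,-0.002,-0.094,0.06,0.3,-0.04,0],[-0.056,-0.002,-0.094,0.08,0.5,-0.03,0],[-0.056,-0.002,-0.094,0.111,0.702,-0.01,0],[-0.056,-0.002,-0.094,0.111,0.702,-0.01,0],[-0.056,-0.002,-0.094,0.111,0.702,-0.01,0],[-0.056,-0.002,-0.094,0.111,0.702,-0.01,0],[-0.056,-0.002,-0.094,0.111,0.702,-0.01,0],[-0.056,-0.002,-0.094,0.111,0.702,-0.01,0],[-0.056,-0.002,-0.094,0.111,0.702,-0.01,0],[-0.056,-0.002,-0.094,0.111,0.702,-0.01,0]]])

```text
time_s: 18.53
ee_pos: [0.4742, 0.1315, 0.1263]
eef_rot: [-3.141, 0.522, -3.123]
force: [-0.1, -0.7, -0.1]
grip_width: 0.0939
```

```bash
python3 - <<'E'
from h import *
c=snap("wrist","w19")
import pickle; pickle.dump(c,open("w19.pkl","wb"))
s=Rm(.017,np.radians(30)); g=np.array([.5203,.1322,.048])
rows([(grasp(g,s)-s.apply([0,0,k]),s) for k in (.13,.09,.06,.03,.01,0)])
M=lambda v:np.array([.5203,.1322,.004])+cR(.017).apply(np.array(v)/1000)
print(np.round(proj(c,[M(v) for v in ([-70,36,14],[-70,-36,14],[70,36,14],[70,-36,14],[-30,11,58],[-30,-11,58],[30,11,58],[30,-11,58])]),1))
crop(c,200,60,460,330,2.2,"w19a")
E
```

```text
[-0.0, -0.001, -0.0, -0.001, 0.001, -0.001]
[-0.0, -0.001, -0.0, -0.001, 0.001, 0.079]
[-0.0, -0.001, -0.0, -0.001, 0.001, 0.139]
[-0.0, -0.001, -0.0, -0.001, 0.002, 0.199]
[-0.0, -0.001, -0.0, -0.001, 0.002, 0.239]
[-0.0, -0.001, -0.0, -0.001, 0.002, 0.259]
t 18.5833 q [ 0.27 -0.04  2.14 -0.24  0.55 -1.14] p [0.4744 0.1307 0.1267] F [ 0.2 -0.2  0.5] w 0.0937
[[369.1 108.8]
 [276.8 108.7]
 [356.7 226. ]
 [288.8 225.9]
 [337.  184.8]
 [308.6 184.7]
 [335.1 234.1]
 [310.5 234.1]]
```

View pics/w19a.png

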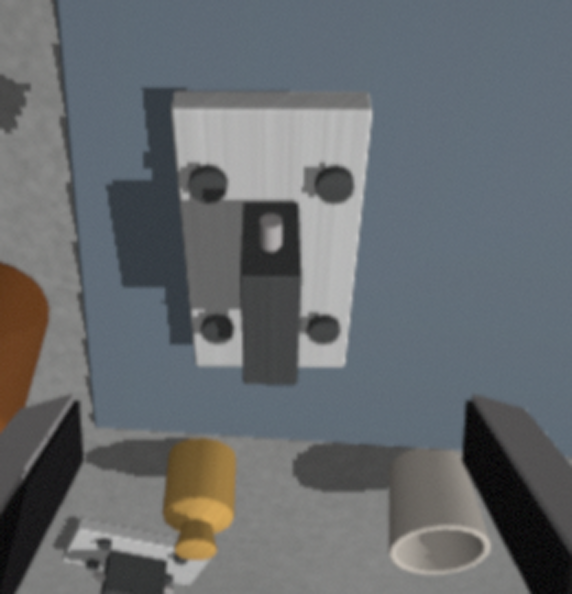

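The predicted corners match the picture to 1–2 px. Go in and grip.

servo_tool(moves=[[[0,-0.001,0,-0.001,0.001,0.06,0.3],[0,-0.001,0,-0.001,0.001,0.12,0.35],[0,-0.001,0,-0.001,0.002,0.18,0.4],[0,-0.001,0,-0.001,0.002,0.225,0.4],[0,-0.001,0,-0.001,0.002,0.25,0.5],[0,-0.001,0,-0.001,0.002,0.26,0.5],[0,-0.001,0,-0.001,0.002,0.26,1],[0,-0.001,0,-0.001,0.002,0.26,1],[0,-0.001,0,-0.001,0.002,0.26,1],[0,-0.001,0,-0.001,0.002,0.26,1],[0,-0.001,0,-0.001,0.002,0.26,1],[0,-0.001,0,-0.001,0.002,0.26,1]]], squeeze=55)

```text
time_s: 19.58
ee_pos: [0.5399, 0.1328, 0.0151]
eef_rot: [-3.141, 0.525, -3.125]
force: [-4.4, -2.2, 7.2]
grip_width: 0.0216
```

```bash
python3 - <<'E'
from h import *
p,r,o=cur(); print(p,r.as_euler('xyz'),o["force"],o["grip_width"],o["qpos"].round(2))
d=cR(.017).inv().apply(p-[.5203,.1322,.004]); print("GX GH",d)
c=snap("wrist","w20")
E
```

```text
[0.5399162  0.13275461 0.01511231] [-3.14111529  0.5253913  -3.12491758] [-4.42119556 -2.2380756   7.22842454] 0.02158713704555173 [ 0.23  0.31  2.07 -0.42  0.27 -0.98]
GX GH [0.01962279 0.00022107 0.01111231]
```

View pics/w20.png

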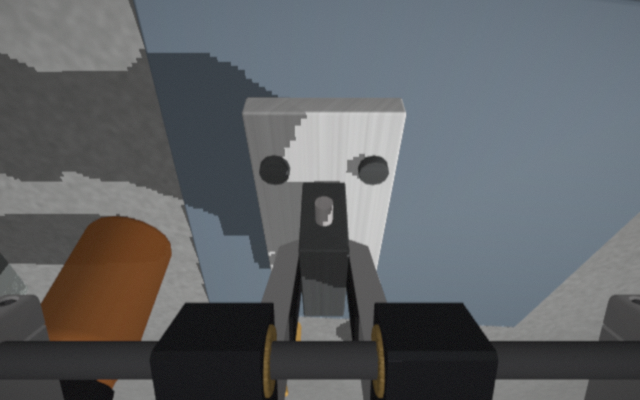

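```bash
cat >> h.py <<'E'
GX,GH,GA=.0196,.0111,.525
E
python3 - <<'E'
from h import *
p,r,o=cur(); up1=(p+[0,0,.04],r); up=(np.array([.52,.125,.165]),r); B=modpose(0,150,12,33)
print(B[0]); rows(lerp((p,r),up1,3)+lerp(up1,up,4)+lerp(up,B,12))
E
```

```text
[ 0.49115612 -0.15470481  0.17133619]
[0.0, 0.0, 0.0, -0.013, -0.0, -0.023]
[0.0, 0.0, 0.0, -0.027, -0.0, -0.046]
[0.0, 0.0, 0.0, -0.04, -0.0, -0.069]
[0.0, 0.0, 0.0, -0.059, -0.004, -0.122]
[0.0, 0.0, 0.0, -0.078, -0.008, -0.174]
[0.0, 0.0, 0.0, -0.097, -0.011, -0.227]
[0.0, 0.0, 0.0, -0.116, -0.015, -0.279]
[0.004, 0.011, 0.008, -0.111, -0.062, -0.283]
[0.007, 0.022, 0.017, -0.107, -0.108, -0.287]
[0.011, 0.033, 0.025, -0.103, -0.155, -0.29]
[0.015, 0.044, 0.033, -0.098, -0.201, -0.294]
[0.018, 0.056, 0.042, -0.094, -0.248, -0.298]
[0.022, 0.067, 0.05, -0.09, -0.294, -0.302]
[0.026, 0.078, 0.058, -0.086, -0.341, -0.305]
[0.03, 0.089, 0.067, -0.081, -0.387, -0.309]
[0.033, 0.1, 0.075, -0.077, -0.434, -0.313]
[0.037, 0.111, 0.083, -0.073, -0.48, -0.316]
[0.041, 0.122, 0.092, -0.068, -0.527, -0.32]
[0.044, 0.133, 0.1, -0.064, -0.573, -0.324]
t 19.6333 q [ 0.23  0.31  2.07 -0.42  0.27 -0.98] p [0.5399 0.1328 0.0151] F [-4.9 -2.9  8.8] w 0.0218
```

servo_tool(moves=[[[0,0,0,-0.013,0,-0.023,1],[0,0,0,-0.027,0,-0.046,1],[0,0,0,-0.04,0,-0.069,1],[0,0,0,-0.059,-0.002,-0.122,1],[0,0,0,-0.078,-0.003,-0.174,1],[0,0,0,-0.097,-0.004,-0.227,1],[0,0,0,-0.116,-0.005,-0.279,1],[0,0,0,-0.116,-0.005,-0.279,1]]])

```text
time_s: 20.3
ee_pos: [0.5211, 0.1305, 0.1701]
eef_rot: [3.14, 0.532, -3.125]
force: [1.1, 0.8, -2.1]
grip_width: 0.0214
```

```bash
python3 - <<'E'
from h import *
p,r,o=cur(); B=modpose(0,150,12,33)
rows(lerp((p,r),B,10))
c=snap("wrist","w21"); snap("side","d21")
E
```

```text
[0.005, 0.014, 0.01, 0.006, -0.057, -0.004]
[0.009, 0.027, 0.02, 0.012, -0.114, -0.008]
[0.014, 0.041, 0.03, 0.018, -0.171, -0.011]
[0.018, 0.055, 0.04, 0.023, -0.228, -0.015]
[0.023, 0.069, 0.05, 0.029, -0.285, -0.019]
[0.027, 0.082, 0.06, 0.035, -0.342, -0.023]
[0.032, 0.096, 0.07, 0.041, -0.399, -0.027]
[0.037, 0.11, 0.08, 0.047, -0.456, -0.03]
[0.041, 0.124, 0.09, 0.053, -0.512, -0.034]
[0.046, 0.137, 0.1, 0.058, -0.569, -0.038]
t 20.3 q [ 0.24 -0.01  1.99 -0.19  0.64 -1.23] p [0.5211 0.1305 0.1701] F [ 1.1  0.8 -2.1] w 0.0214
```

View pics/w21.png

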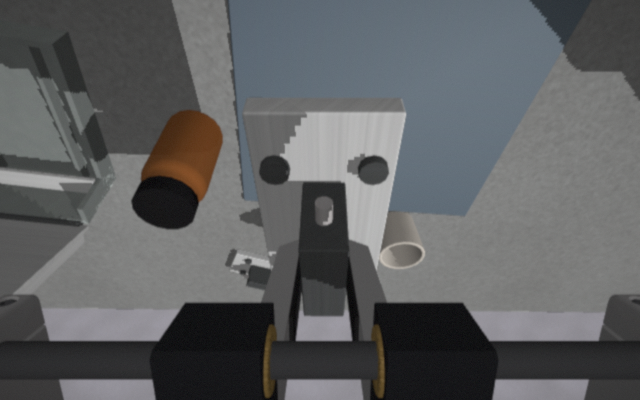

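View pics/d21.png

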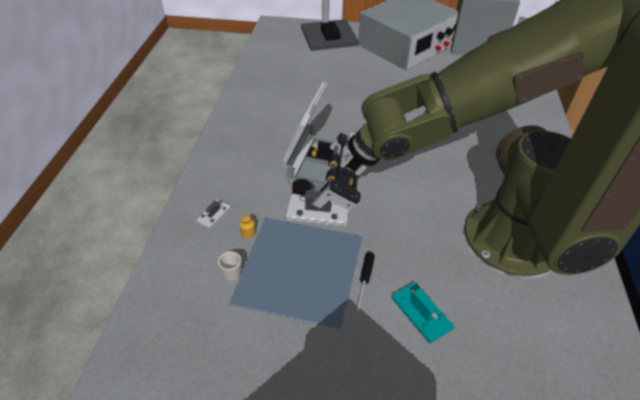

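servo_tool(moves=[[[0.005,0.014,0.01,0.006,-0.04,-0.004,1],[0.009,0.027,0.02,0.012,-0.1,-0.008,1],[0.014,0.041,0.03,0.018,-0.171,-0.011,1],[0.018,0.055,0.04,0.023,-0.228,-0.015,1],[0.023,0.069,0.05,0.029,-0.285,-0.019,1],[0.027,0.082,0.06,0.035,-0.342,-0.023,1],[0.032,0.096,0.07,0.041,-0.399,-0.027,1],[0.037,0.11,0.08,0.047,-0.456,-0.03,1],[0.041,0.124,0.09,0.053,-0.512,-0.034,1],[0.046,0.137,0.1,0.058,-0.55,-0.038,1],[0.046,0.137,0.1,0.058,-0.569,-0.038,1],[0.046,0.137,0.1,0.058,-0.569,-0.038,1]]])

```text
time_s: 21.4
ee_pos: [0.4895, -0.1562, 0.1648]
eef_rot: [-3.139, 0.308, 2.985]
force: [0.5, -0.2, -3.6]
grip_width: 0.0217
```

```bash
python3 - <<'E'
from h import *
c=snap("wrist","w22"); p,r,o=cur()
A=modpose(0,150,12,33);B=modpose(47,40,12,33);C=modpose(47,25,12,33)
rows([A]+lerp(A,B,6)+lerp(B,C,2))
Mr=cR(YAW)*R.from_euler('y',np.radians(12)); m=p-Mr.apply([GX,0,GH])
print(np.round(proj(c,[m+Mr.apply(np.array(v)/1000) for v in ([-70,-36,14],[-70,36,14])]),1))
E
```

```text
[-0.001, -0.005, -0.001, -0.007, 0.001, -0.011]
[-0.001, -0.005, -0.001, -0.011, 0.001, 0.029]
[-0.001, -0.005, -0.001, -0.014, 0.001, 0.068]
[-0.001, -0.005, -0.001, -0.018, 0.001, 0.108]
[-0.001, -0.005, -0.001, -0.022, 0.002, 0.148]
[-0.001, -0.005, -0.001, -0.026, 0.002, 0.187]
[-0.001, -0.005, -0.001, -0.03, 0.002, 0.227]
[-0.001, -0.005, -0.001, -0.025, 0.002, 0.241]
[-0.001, -0.005, -0.001, -0.02, 0.002, 0.256]
t 21.45 q [-0.42  0.04  1.89  0.1   0.92 -1.89] p [ 0.4895 -0.155   0.1651] F [ 0.2  1.  -4.5] w 0.0216
[[241.8 110.3]
 [408.1 110.1]]
```

View pics/w22.png

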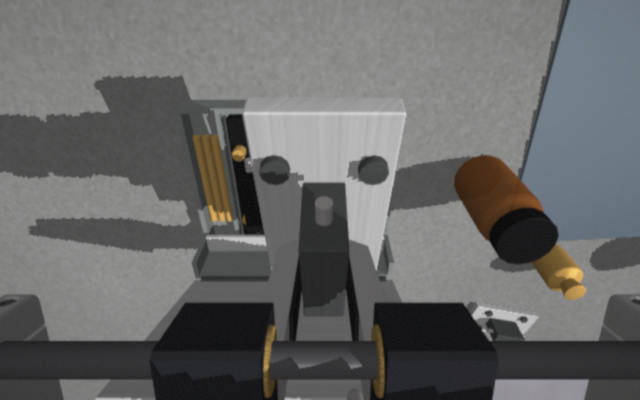

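servo_tool(moves=[[[-0.001,-0.005,0,-0.011,0.001,0.029,1],[-0.001,-0.005,0,-0.014,0.001,0.068,1],[-0.001,-0.005,0,-0.018,0.001,0.108,1],[-0.001,-0.005,0,-0.022,0.002,0.148,1],[-0.001,-0.005,0,-0.026,0.002,0.187,1],[-0.001,-0.005,0,-0.03,0.002,0.227,1],[-0.001,-0.005,0,-0.025,0.002,0.241,1],[-0.001,-0.005,0,-0.02,0.002,0.256,1],[-0.001,-0.005,0,-0.02,0.002,0.256,1]]])

```text
time_s: 22.2
ee_pos: [0.5365, -0.1607, 0.0447]
eef_rot: [3.141, 0.314, 2.986]
force: [-0.2, 0.3, -4.6]
grip_width: 0.0218
```

```bash
python3 - <<'E'
from h import *
c=snap("wrist","w23"); b=cam("side"); crop(b,260,80,400,200,5,"d23")
p,r,o=cur()
C=modpose(47,9,12,33);D=modpose(68,9,12,33)
rows(lerp((p,r),C,3)+lerp(C,D,4))
print(np.round(proj(c,[case2w(v) for v in ([-82.5,-102,25],[-82.5,102,25],[57.5,-99,33],[57.5,99,33],[-77.5,75,22])]),1))
E
```

```text
[-0.0, 0.0, -0.0, 0.003, -0.0, 0.01]
[-0.0, 0.0, -0.0, 0.006, -0.001, 0.021]
[-0.0, 0.001, -0.001, 0.01, -0.001, 0.031]
[-0.0, 0.001, -0.001, -0.0, -0.001, 0.034]
[-0.0, 0.001, -0.001, -0.01, -0.001, 0.038]
[-0.0, 0.001, -0.001, -0.02, -0.001, 0.041]
[-0.0, 0.001, -0.001, -0.03, -0.001, 0.044]
t 22.3 q [-0.4   0.31  1.89  0.12  0.64 -1.9 ] p [ 0.5374 -0.1615  0.0466] F [-0.2 -0.8 -3.2] w 0.0211
[[ 69.4  95.4]
 [449.4  95.5]
 [142.2 288.8]
 [411.2 288.7]
 [397.1 102.8]]
```

View pics/w23.png

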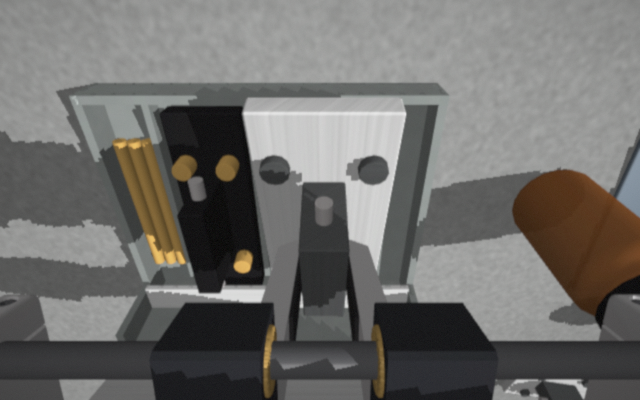

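View pics/d23.png

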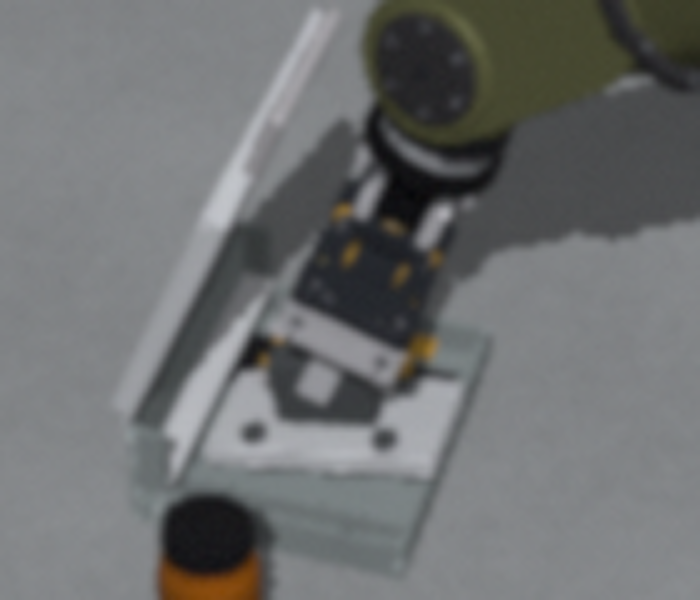

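Edges agree with the prediction to 2–3 px. Descend and hook.

servo_tool(moves=[[[0,0,0,0.003,0,0.01,1],[0,0,0,0.006,0,0.021,1],[0,0,0,0.01,-0.001,0.031,1],[0,0,0,0.006,-0.001,0.032,1],[0,0,0,-0.002,-0.001,0.035,1],[0,0,0,-0.012,-0.001,0.038,1],[0,0,0,-0.022,-0.001,0.042,1],[0,0,0,-0.03,-0.001,0.044,1],[0,0,0,-0.03,-0.001,0.044,1]]])

```text
time_s: 23.05
ee_pos: [0.5592, -0.1655, 0.0307]
eef_rot: [-3.141, 0.318, 2.986]
force: [-0.2, -0.3, -4.0]
grip_width: 0.0217
```

```bash
python3 - <<'E'
from h import *
c=snap("wrist","w24"); b=cam("side"); crop(b,260,80,400,200,5,"d24")
rows([modpose(68,9,12,33)]+[modpose(68,z,t,33) for z,t in ((8.5,10),(8,8),(7.5,6),(7,4),(6.5,2),(6,0.5))])
E
```

```text
[-0.0, 0.001, -0.0, -0.0, 0.0, 0.0]
[-0.0, -0.022, -0.0, 0.003, 0.0, 0.004]
[-0.0, -0.044, -0.0, 0.005, 0.0, 0.007]
[-0.0, -0.066, -0.0, 0.008, 0.0, 0.011]
[-0.0, -0.088, -0.0, 0.01, 0.0, 0.015]
[-0.0, -0.11, -0.0, 0.012, 0.0, 0.019]
[-0.0, -0.127, -0.0, 0.014, 0.0, 0.022]
t 23.15 q [-0.39  0.38  1.84  0.12  0.62 -1.89] p [ 0.5582 -0.1652  0.0303] F [ 0.8 -0.2 -3.3] w 0.0215
```

View pics/w24.png

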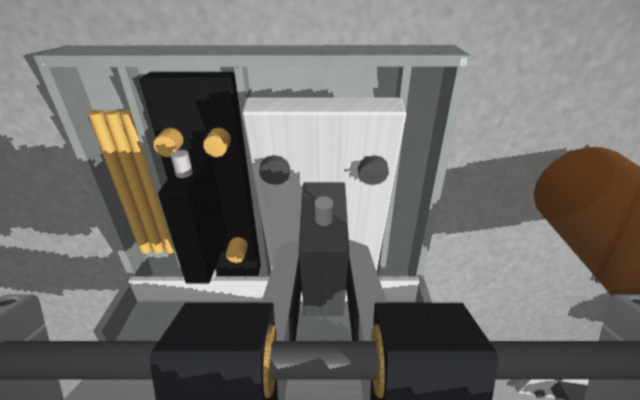

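View pics/d24.png

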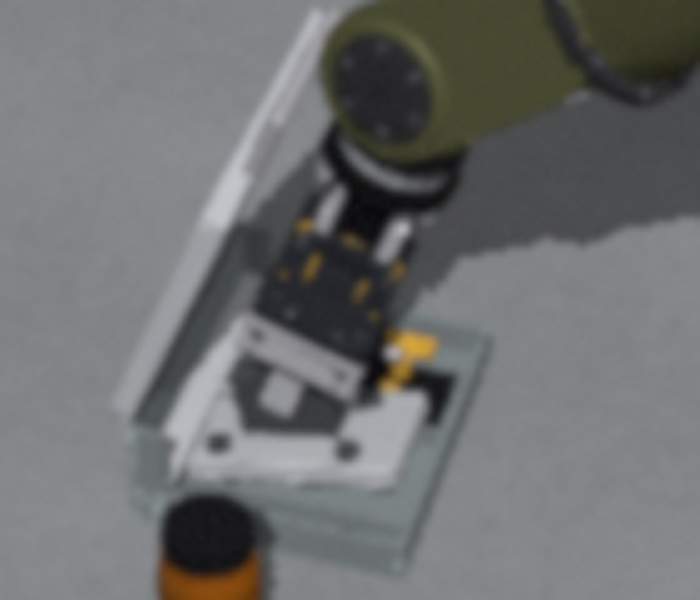

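servo_tool(moves=[[[0,-0.022,0,0.003,0,0.004,1],[0,-0.044,0,0.005,0,0.007,1],[0,-0.066,0,0.008,0,0.011,1],[0,-0.088,0,0.01,0,0.015,1],[0,-0.1,0,0.011,0,0.017,1],[0,-0.1,0,0.011,0,0.017,1]]])

```text
time_s: 23.65
ee_pos: [0.5546, -0.1645, 0.0198]
eef_rot: [3.141, 0.473, 2.986]
force: [-0.3, -0.1, -3.6]
grip_width: 0.0213
```

```bash
python3 - <<'E'
from h import *
c=snap("wrist","w25")
rows([modpose(68,6.5,2,33),modpose(68,6,.5,33),modpose(68,4.8,0,33)])
E
```

```text
[-0.0, -0.011, -0.001, 0.001, 0.0, 0.002]
[-0.0, -0.028, -0.001, 0.003, 0.0, 0.005]
[-0.0, -0.033, -0.001, 0.004, 0.0, 0.008]
t 23.7 q [-0.41  0.34  1.97  0.31  0.38 -2.09] p [ 0.5552 -0.1647  0.0203] F [ 0.4 -0.7 -3.1] w 0.0216
```

View pics/w25.png

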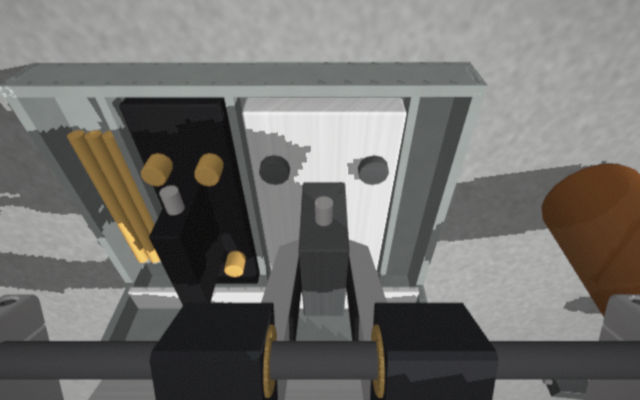

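The clamp base lies between its ribs (columns 243 and 407). I'll lower it the rest of the way, release and back out.

servo_tool(moves=[[[0,-0.011,0,0.001,0,0.002,1],[0,-0.022,0,0.002,0,0.004,1],[0,-0.03,0,0.003,0,0.006,1],[0,-0.032,0,0.004,0,0.009,1],[0,-0.032,0,0.004,0,0.009,0.55],[0,-0.032,0,0.004,0,0.009,0.55],[0,-0.032,0,0.004,0,0.009,0.55],[0,-0.032,0,0.004,0,0.009,0.55],[0,-0.032,0,0.004,0,-0.03,0.55],[0,-0.03,0,0.004,0,-0.08,0.55],[0,-0.03,0,0.004,0,-0.14,0.55],[0,-0.03,0,0.004,0,-0.2,0.5]]])

```text
time_s: 24.7
ee_pos: [0.5077, -0.1573, 0.1092]
eef_rot: [-3.141, 0.519, 2.985]
force: [-0.2, -0.5, -0.2]
grip_width: 0.0455
```

```bash
python3 - <<'E'
from h import *
c=snap("wrist","w26"); b=cam("side"); crop(b,260,80,400,200,5,"d26")
p,r,o=cur(); print(p,r.as_euler('xyz'),o["qpos"].round(2),o["force"])
E
```

```text
[ 0.50909055 -0.15802799  0.11279641] [-3.13919899  0.52567706  2.98638698] [-0.45  0.06  2.07  0.29  0.52 -2.09] [ 1.1443365  -0.01367749 -0.11027482]
```

View pics/w26.png

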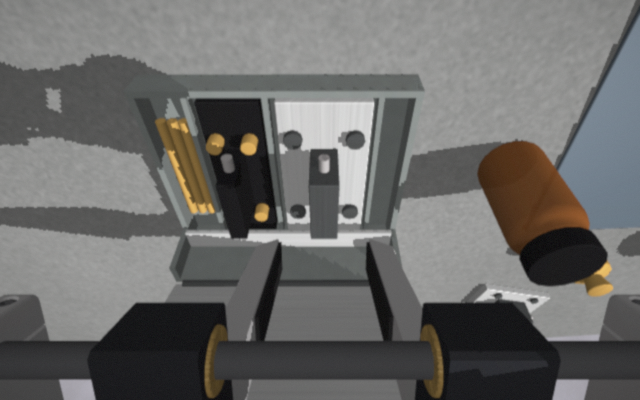

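View pics/d26.png

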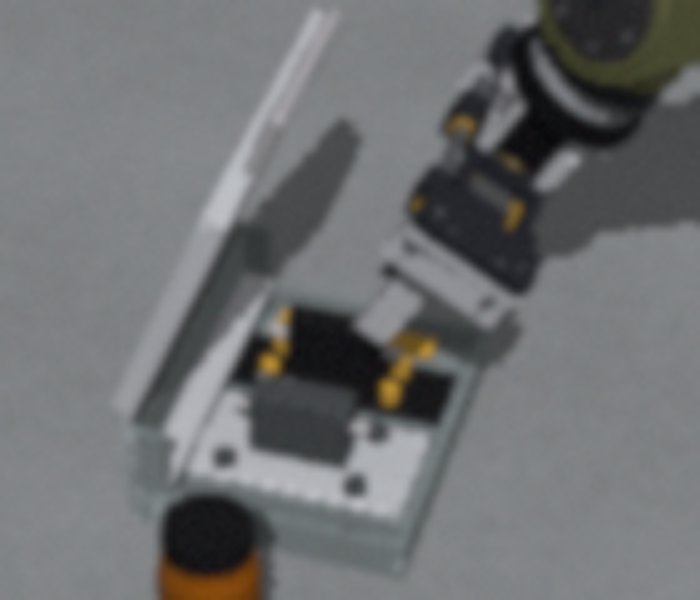

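Both modules lie flat in their bays with their far ends under the lip. Now to back away and re-orient for the bar.

```bash
python3 - <<'E'
from h import *
s=Rbar(0)
rows([(np.array([.42,-.18,.30]),s)])
print(cur()[2]["time_s"])
E
```

```text
[0.261, 0.263, 0.974, -0.041, -0.072, -0.409]
t 24.8 q [-0.45  0.06  2.07  0.29  0.52 -2.09] p [ 0.5091 -0.158   0.1128] F [ 1.1 -0.  -0.1] w 0.0469
24.8
```

servo_tool(moves=[[[0,0,0,0,0,-0.08,0.5],[0,0,0,0,-0.01,-0.16,0.5],[0.05,0.05,0.2,-0.01,-0.03,-0.25,0.5],[0.261,0.263,0.974,-0.041,-0.072,-0.409,0.5],[0.261,0.263,0.974,-0.041,-0.072,-0.409,0.6],[0.261,0.263,0.974,-0.041,-0.072,-0.409,0.6],[0.261,0.263,0.974,-0.041,-0.072,-0.409,0.6],[0.261,0.263,0.974,-0.041,-0.072,-0.409,0.6],[0.261,0.263,0.974,-0.041,-0.072,-0.409,0.6],[0.261,0.263,0.974,-0.041,-0.072,-0.409,0.6],[0.261,0.263,0.974,-0.041,-0.072,-0.409,0.6],[0.261,0.263,0.974,-0.041,-0.072,-0.409,0.6]]])

```text
time_s: 25.8
ee_pos: [0.4202, -0.1799, 0.2996]
eef_rot: [3.064, 0.112, 1.769]
force: [0.6, 0.4, -0.3]
grip_width: 0.0378
```

```bash
python3 - <<'E'
from h import *
s=Rbar(0)
rows([(np.array([.42,-.18,.30]),s),(np.array([.5415,-.1978,.33]),s)])
E
```

```text
[0.061, 0.062, 0.227, -0.0, -0.0, -0.001]
[0.061, 0.062, 0.227, -0.089, 0.234, -0.033]
t 25.8 q [-0.46 -0.07  1.66 -0.04  1.42 -0.66] p [ 0.4202 -0.1799  0.2996] F [ 0.6  0.4 -0.3] w 0.0378
```

servo_tool(moves=[[[0.061,0.062,0.227,0,0,-0.03,0.6],[0.061,0.062,0.227,-0.01,0.03,-0.06,0.6],[0.061,0.062,0.227,-0.05,0.12,-0.05,0.6],[0.061,0.062,0.227,-0.089,0.2,-0.035,0.6],[0.061,0.062,0.227,-0.089,0.234,-0.033,0.6],[0.061,0.062,0.227,-0.089,0.234,-0.033,0.6]]])

```text
time_s: 26.3
ee_pos: [0.545, -0.1979, 0.3258]
eef_rot: [-3.137, -0.002, 1.417]
force: [-0.4, -0.0, 0.0]
grip_width: 0.0375
```

```bash
python3 - <<'E'
from h import *
c=snap("wrist","w27")
s=Rbar(0); rows([(np.array([.5415,-.1978,.2286]),s)])
print(proj(c,[bar(1.2),bar(1.2)+cR(YAW).apply([0,.05,0])]))
E
```

```text
[-0.002, -0.001, 0.001, -0.001, -0.003, 0.197]
t 26.35 q [-0.41  0.31  1.17  0.    1.67 -0.26] p [ 0.5432 -0.1977  0.3269] F [-0.9  0.3 -0.9] w 0.0379
[[318.97095156 205.9525387 ]
 [318.87625808 142.10564119]]
```

View pics/w27.png

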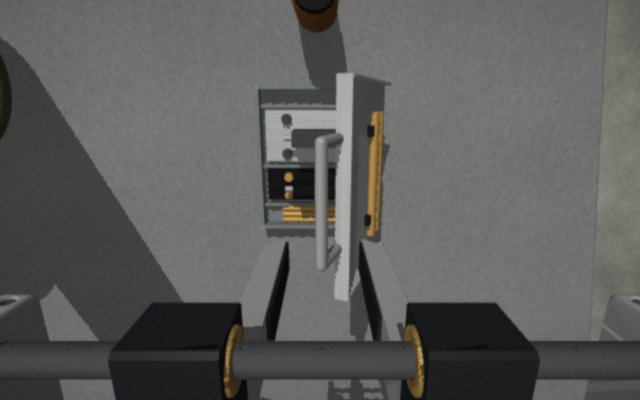

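The bar is at column 321, as predicted (319). Descend and pinch.

servo_tool(moves=[[[0,0,0,-0.001,-0.003,0.06,0.6],[0,0,0,-0.001,-0.003,0.12,0.6],[0,0,0,-0.001,-0.003,0.17,0.6],[0,0,0,-0.001,-0.003,0.197,0.6],[0,0,0,-0.001,-0.003,0.197,0.7],[0,0,0,-0.001,-0.003,0.197,1],[0,0,0,-0.001,-0.003,0.197,1],[0,0,0,-0.001,-0.003,0.197,1],[0,0,0,-0.001,-0.003,0.197,1]]], squeeze=25)

```text
time_s: 27.1
ee_pos: [0.5417, -0.198, 0.2296]
eef_rot: [-3.14, -0.001, 1.417]
force: [-0.3, 0.2, 5.2]
grip_width: 0.0094
```

```bash
python3 - <<'E'
from h import *
p,r,o=cur(); s=Rbar(0)
b=p-s.apply([0,0,.036]); v=cR(YAW).inv().apply(b-HINGE); q0=np.arctan2(v[2],-v[0]); print("r",np.hypot(v[0],v[2]),q0)
rows([(p+bar(q)-bar(1.2),s) for q in np.linspace(1.15,.6,12)])
E
```

```text
r 0.20685135334007532 1.210686699400195
[-0.001, -0.001, 0.001, 0.0, -0.019, 0.008]
[-0.001, -0.001, 0.001, 0.0, -0.037, 0.017]
[-0.001, -0.001, 0.001, 0.0, -0.055, 0.026]
[-0.001, -0.001, 0.001, 0.0, -0.072, 0.037]
[-0.001, -0.001, 0.001, 0.0, -0.089, 0.048]
[-0.001, -0.001, 0.001, 0.0, -0.105, 0.061]
[-0.001, -0.001, 0.001, 0.0, -0.121, 0.074]
[-0.001, -0.001, 0.001, 0.0, -0.136, 0.087]
[-0.001, -0.001, 0.001, 0.0, -0.15, 0.102]
[-0.001, -0.001, 0.001, 0.0, -0.163, 0.117]
[-0.001, -0.001, 0.001, 0.0, -0.176, 0.133]
[-0.001, -0.001, 0.001, 0.0, -0.188, 0.149]
t 27.1 q [-0.41  0.33  1.36  0.    1.45 -0.26] p [ 0.5417 -0.198   0.2296] F [-0.3  0.2  5.2] w 0.0094
```

servo_tool(moves=[[[0,0,0,0,-0.019,0.008,1],[0,0,0,0,-0.037,0.017,1],[0,0,0,0,-0.055,0.026,1],[0,0,0,0,-0.072,0.037,1],[0,0,0,0,-0.089,0.048,1],[0,0,0,0,-0.105,0.061,1],[0,0,0,0,-0.121,0.074,1],[0,0,0,0,-0.136,0.087,1],[0,0,0,0,-0.15,0.102,1],[0,0,0,0,-0.163,0.117,1],[0,0,0,0,-0.176,0.133,1],[0,0,0,0,-0.188,0.149,1]]])

```text
time_s: 28.1
ee_pos: [0.4491, -0.1835, 0.1559]
eef_rot: [3.14, -0.001, 1.417]
force: [4.2, 0.6, -0.3]
grip_width: 0.0092
```

```bash
python3 - <<'E'
from h import *
p,r,o=cur(); s=Rbar(0)
b=p-s.apply([0,0,.036]); v=cR(YAW).inv().apply(b-HINGE); q0=np.arctan2(v[2],-v[0]); print("r",np.hypot(v[0],v[2]),q0)
rows([(p+bar(q)-bar(q0),s) for q in np.linspace(q0-.05,.02,12)])
E
```

```text
r 0.20525122173994664 0.6240844132092251
[0.001, -0.001, 0.001, -0.0, -0.011, 0.017]
[0.001, -0.001, 0.001, -0.0, -0.022, 0.034]
[0.001, -0.001, 0.001, -0.0, -0.032, 0.052]
[0.001, -0.001, 0.001, -0.0, -0.041, 0.071]
[0.001, -0.001, 0.001, -0.0, -0.049, 0.089]
[0.001, -0.001, 0.001, -0.0, -0.056, 0.109]
[0.001, -0.001, 0.001, -0.0, -0.062, 0.128]
[0.001, -0.001, 0.001, -0.0, -0.067, 0.148]
[0.001, -0.001, 0.001, -0.0, -0.071, 0.168]
[0.001, -0.001, 0.001, -0.0, -0.074, 0.188]
[0.001, -0.001, 0.001, -0.0, -0.076, 0.209]
[0.001, -0.001, 0.001, -0.0, -0.077, 0.229]
t 28.1 q [-0.46  0.17  1.73  0.    1.24 -0.31] p [ 0.4491 -0.1835  0.1559] F [ 4.2  0.6 -0.3] w 0.0092
```

servo_tool(moves=[[[0,0,0,0,-0.011,0.017,1],[0,0,0,0,-0.022,0.034,1],[0,0,0,0,-0.032,0.052,1],[0,0,0,0,-0.041,0.071,1],[0,0,0,0,-0.049,0.089,1],[0,0,0,0,-0.056,0.109,1],[0,0,0,0,-0.062,0.128,1],[0,0,0,0,-0.067,0.148,1],[0,0,0,0,-0.071,0.168,1],[0,0,0,0,-0.074,0.188,1],[0,0,0,0,-0.076,0.209,1],[0,0,0,0,-0.077,0.229,1]]])

```text
time_s: 29.1
ee_pos: [0.4132, -0.1781, 0.0419]
eef_rot: [3.135, 0.0, 1.417]
force: [-3.3, 1.1, 48.7]
grip_width: 0.0091
```

```bash
python3 - <<'E'
from h import *
p,r,o=cur(); s=Rbar(0)
b=p-s.apply([0,0,.036]); v=cR(YAW).inv().apply(b-HINGE); q0=np.arctan2(v[2],-v[0]); print("r",np.hypot(v[0],v[2]),q0)
print(p,o["force"],o["grip_width"])
b=cam("side"); crop(b,260,80,400,200,5,"d28")
E
```

```text
r 0.20302093459302592 0.029043001871522808
[ 0.4131584  -0.17814145  0.04189551] [-3.32306701  1.12837607 48.65749995] 0.009125872459197626
```

View pics/d28.png

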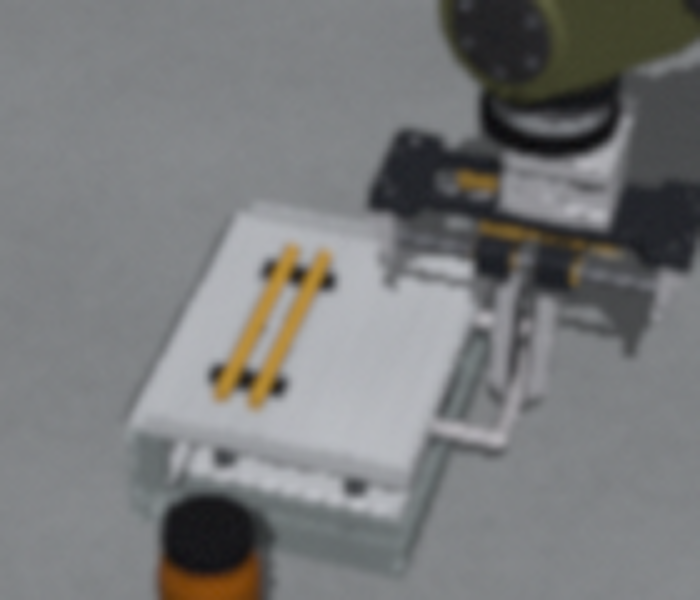

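The force is 49 N upward, so the flap is against its shut stop. I'll open without lifting first, then rise.

servo_tool(moves=[[[0,0,0,0,0,0,0.6],[0,0,0,0,0,0,0.6],[0,0,0,0,0,0,0.6],[0,0,0,0,0,0,0.6],[0,0,0,0,0,-0.03,0.6],[0,0,0,0,0,-0.1,0.6],[0,0,0,0,0,-0.18,0.6],[0,0,0,0,-0.05,-0.26,0.6],[0,0,0,0,-0.1,-0.34,0.6],[0,0,0,0,-0.15,-0.4,0.6]]])

```text
time_s: 29.98
ee_pos: [0.3417, -0.1669, 0.2355]
eef_rot: [3.136, 0.001, 1.417]
force: [0.2, -0.6, 1.0]
grip_width: 0.0376
```

```bash
python3 - <<'E'
from h import *
a=snap("scene","s29"); b=snap("side","d29"); c=snap("wrist","w29")
crop(a,170,135,300,255,6,"s29z"); crop(b,270,110,380,200,7,"d29z")
import pickle; pickle.dump((a,b,c),open("c29.pkl","wb"))
print(cur()[2]["force"])
q=[case2w([-120.5,-50,72]),case2w([-120.5,50,72])]
print(proj(a,q),proj(b,q),proj(c,q))
E
```

```text
[ 0.61274018  0.23278779 -0.67173373]
[[229.85574706 150.87827699]
 [267.88096261 157.33712224]] [[367.40456341 146.44029088]
 [359.25892015 168.34504803]] [[386.40313005 221.50319469]
 [391.31426338 129.23035911]]
```

View pics/s29z.png

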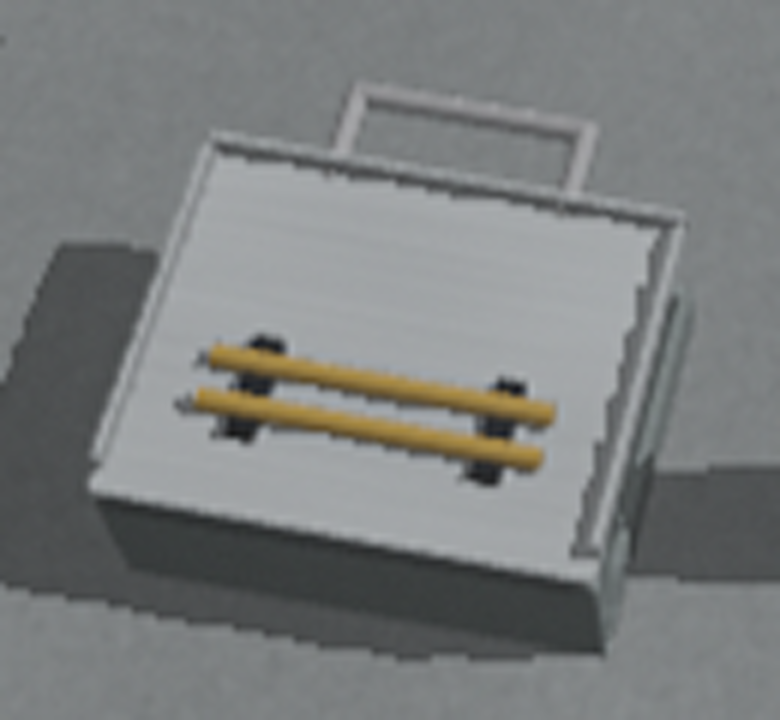

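View pics/d29z.png

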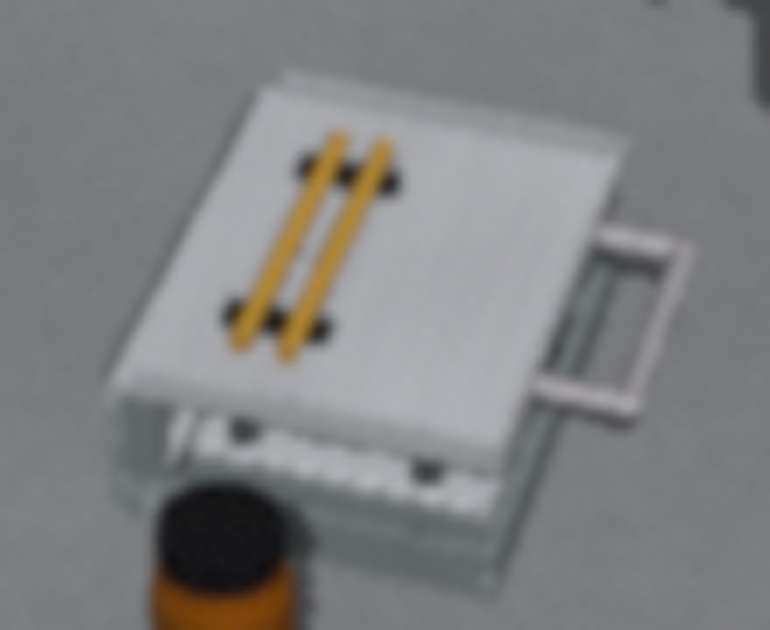

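View pics/s29.png

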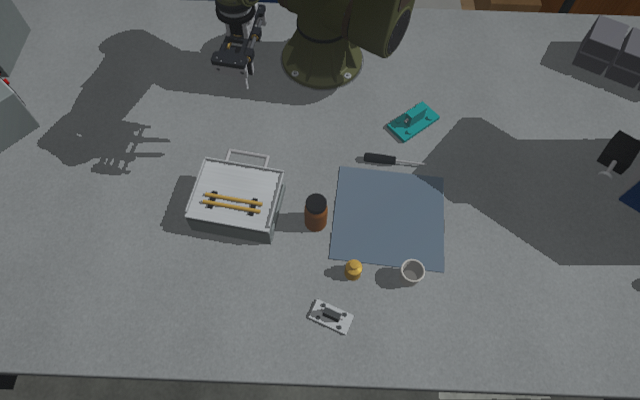

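View pics/w29.png

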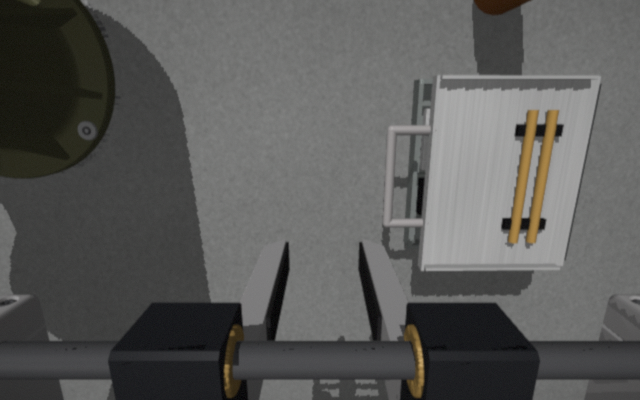

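```bash
python3 - <<'E'
from h import *
import pickle; a,b,c=pickle.load(open("c29.pkl","rb"))
S=lambda x,y:(170+(x+.5)/6-.5,135+(y+.5)/6-.5)
T=lambda x,y:(270+(x+.5)/7-.5,110+(y+.5)/7-.5)
for u,v,w in (((358,90),(690,243),(388,223)),((593,128),(637,408),(391,130))):
    print(tri(a,S(*u),b,T(*v)),tri(b,T(*v),c,w),tri(a,S(*u),c,w))
print("flap front R",tri(a,S(680,217),b,T(503,462)),"front L",tri(a,S(213,135),b,T(628,135)),"rear",tri(a,S(598,580),b,T(115,388)))
crop(b,300,150,350,185,14,"d29y")
E
```

```text
(array([ 0.40498742, -0.22657132,  0.07838927]), np.float64(0.002166924839724524)) (array([ 0.40497395, -0.22331181,  0.08237724]), np.float64(0.0015287996232392967)) (array([ 0.40628351, -0.2254741 ,  0.07835445]), np.float64(0.0008971615543709159))
(array([ 0.41801099, -0.12552003,  0.07475936]), np.float64(0.0011408481800369112)) (array([ 0.41892291, -0.1267595 ,  0.07464299]), np.float64(0.002676125037939918)) (array([ 0.41984458, -0.12586907,  0.07668804]), np.float64(0.001820990334288456))
flap front R (array([ 0.46566869, -0.08402499,  0.07885631]), np.float64(0.0036344909750628484)) front L (array([ 0.43684243, -0.28178687,  0.0886358 ]), np.float64(0.0027607445621524664)) rear (array([ 0.62726172, -0.10624693,  0.07350462]), np.float64(0.0006902590720607789))
```

View pics/d29y.png

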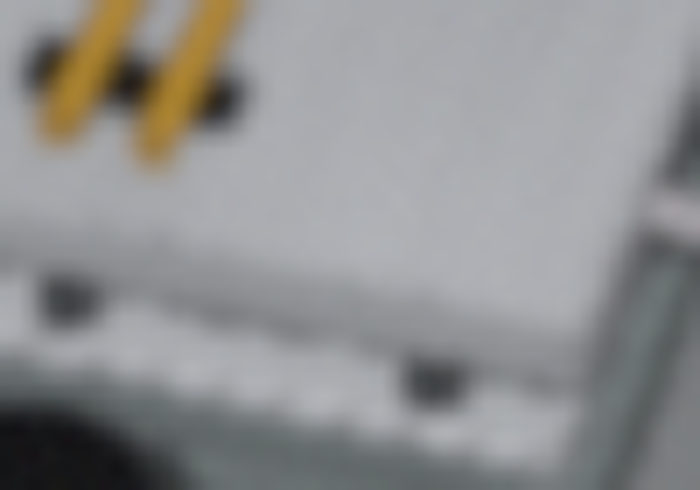

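By triangulation the bar is now at z ≈ 0.075–0.078 (it was 0.092), which is close to shut within measuring error. To be sure, I'll press the bar down gently with closed fingertips.

```bash
python3 - <<'E'
from h import *
s=Rbar(0); rows([(np.array([.412,-.1775,.12]),s),(np.array([.412,-.1775,.08]),s),(np.array([.412,-.1775,.06]),s)])
E
```

```text
[0.007, 0.002, 0.0, 0.002, 0.138, 0.234]
[0.007, 0.002, 0.0, 0.003, 0.137, 0.314]
[0.007, 0.002, 0.0, 0.003, 0.136, 0.354]
t 30.1333 q [-0.55 -0.14  1.86  0.    1.41 -0.4 ] p [ 0.3426 -0.1676  0.2361] F [ 0.6  0.2 -0.7] w 0.0373
```

servo_tool(moves=[[[0.007,0,0,0.001,0.07,0.07,1],[0.007,0,0,0.002,0.13,0.14,1],[0.007,0,0,0.002,0.138,0.2,1],[0.007,0,0,0.002,0.138,0.25,1],[0.007,0,0,0.002,0.138,0.29,1],[0.007,0,0,0.003,0.137,0.32,1],[0.007,0,0,0.003,0.137,0.334,1],[0.007,0,0,0.003,0.137,0.34,1],[0.007,0,0,0.003,0.137,0.34,1]]])

```text
time_s: 30.88
ee_pos: [0.412, -0.1772, 0.0662]
eef_rot: [-3.14, 0.002, 1.416]
force: [-0.0, -0.4, -0.9]
grip_width: 0.0005
```

servo_tool(moves=[[[0,0,0,0,0,0.004,1],[0,0,0,0,0,0.008,1],[0,0,0,0,0,0.01,1],[0,0,0,0,0,0.01,1]]])

```text
time_s: 31.22
ee_pos: [0.4121, -0.1773, 0.0614]
eef_rot: [-3.14, 0.002, 1.416]
force: [0.3, -0.1, 0.4]
grip_width: 0.0007
```

servo_tool(moves=[[[0,0,0,0,0,0.003,1],[0,0,0,0,0,0.005,1],[0,0,0,0,0,0.007,1],[0,0,0,0,0,0.007,1]]])

```text
time_s: 31.55
ee_pos: [0.412, -0.1773, 0.0577]
eef_rot: [-3.14, 0.002, 1.416]
force: [0.9, 0.5, -0.3]
grip_width: 0.0006
```

servo_tool(moves=[[[0,0,0,0,0,0.002,1],[0,0,0,0,0,0.004,1],[0,0,0,0,0,0.006,1],[0,0,0,0,0,0.006,1]]])

```text
time_s: 31.88
ee_pos: [0.4119, -0.1773, 0.0545]
eef_rot: [-3.14, 0.002, 1.416]
force: [0.5, -0.3, 0.2]
grip_width: 0.0003
```

servo_tool(moves=[[[0,0,0,0,0,0.002,1],[0,0,0,0,0,0.004,1],[0,0,0,0,0,0.006,1],[0,0,0,0,0,0.006,1]]])

```text
time_s: 32.22
ee_pos: [0.4119, -0.1773, 0.0515]
eef_rot: [-3.14, 0.002, 1.416]
force: [-0.6, 0.3, 0.4]
grip_width: 0.0004
```

```bash
python3 - <<'E'
from h import *
c=snap("wrist","w33"); b=cam("side"); crop(b,335,120,385,175,11,"d33")
E
```

```text
(no output)
```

View pics/w33.png

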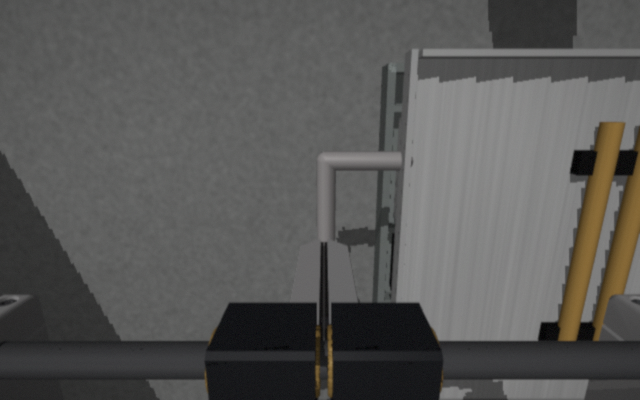

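View pics/d33.png

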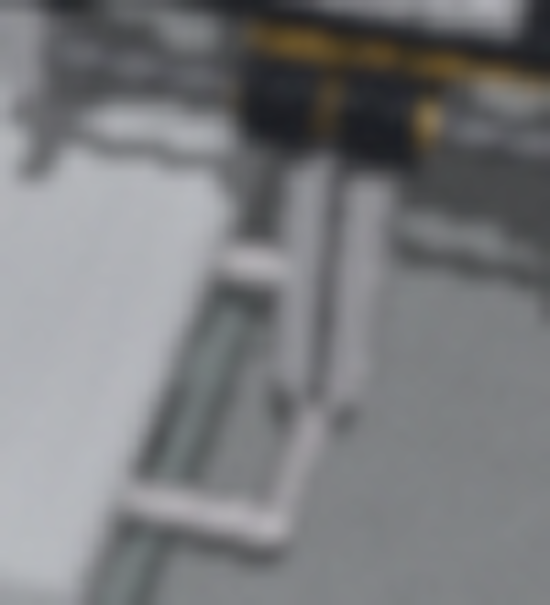

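servo_tool(moves=[[[0,0,0,0,0,0.002,1],[0,0,0,0,0,0.004,1],[0,0,0,0,0,0.006,1],[0,0,0,0,0,0.006,1]]])

```text
time_s: 32.65
ee_pos: [0.4121, -0.1774, 0.0506]
eef_rot: [-3.141, 0.003, 1.416]
force: [-13.9, 5.0, 35.9]
grip_width: 0.0006
```

The bar pushed back with 36 N inside 1 mm, where 3–5 N would move the hinge. So the flap is on its shut stop. I'll retreat and take a last look.

servo_tool(moves=[[[0,0,0,0,0,-0.03,1],[0,0,0,0,0,-0.1,1],[0,0,0,0,-0.05,-0.18,1],[0,0,0,0,-0.12,-0.26,1],[0,0,0,0,-0.18,-0.34,1],[0,0,0,0,-0.2,-0.36,1],[0,0,0,0,-0.2,-0.36,1]]])

```text
time_s: 33.23
ee_pos: [0.3126, -0.162, 0.2361]
eef_rot: [3.134, 0.006, 1.416]
force: [-0.1, -0.1, 0.5]
grip_width: 0.0006
```

```bash
python3 - <<'E'
from h import *
a=snap("scene","s35"); b=snap("side","d35")
import pickle; a0,b0=pickle.load(open("c0.pkl","rb"))
# bystander motion check
for n,(x0,y0,x1,y1) in {"jar":(300,190,330,232),"weight":(343,258,365,282),"crucible":(398,258,428,286),"driver":(360,150,428,168)}.items():
    print(n,np.abs(a["color"][y0:y1,x0:x1].astype(int)-a0["color"][y0:y1,x0:x1]).mean().round(2))
S=lambda x,y:(170+(x+.5)/6-.5,135+(y+.5)/6-.5)
crop(b,270,110,380,200,7,"d35z")
p,r,o=cur(); print(p,o["time_s"])
E
```

```text
jar 1.24
weight 1.46
crucible 1.33
driver 1.49
[ 0.31365746 -0.16186578  0.23149663] 33.3333
```

View pics/d35z.png

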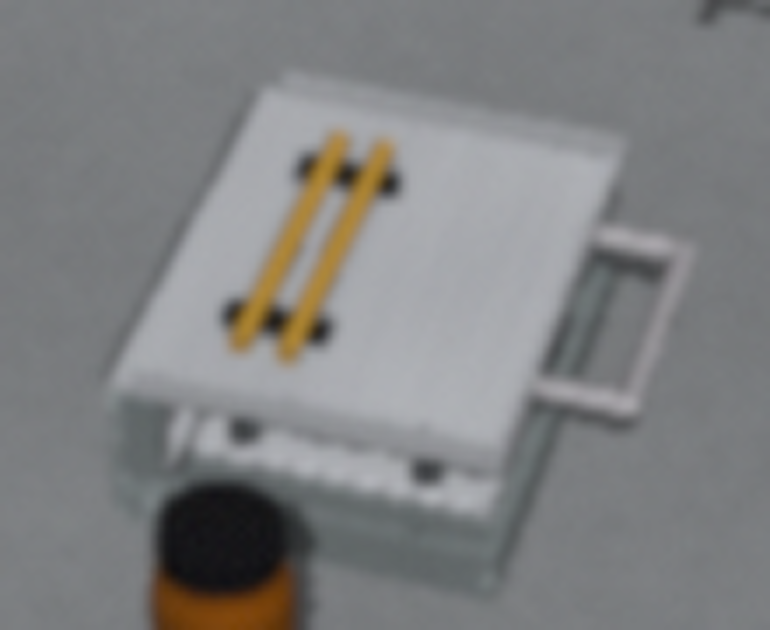

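The flap is level and shut, the bystanders are unchanged in the picture, and the arm is clear. Handing in.

```bash
python3 -c "
from station import *
print(hand_in())"
```

```text
the job is handed in; nothing more can be done
None
```

I raised the flap to its stop and packed both modules. The electrode holder is in the narrow bay and the large aluminium clamp base is in the wide bay, each hooked under the rear lip and turned down flat. I then shut the flap and handed in at about 33 s.

**Last checks:**
- **Modules:** pictures taken before closing showed both flat between their ribs with their far ends under the lip.
- **Flap:** it took 36 N on the bar with less than 1 mm of give, where 3–5 N would have moved the hinge. By triangulation the bar sat at 75–78 mm on most views, with one at 82 mm. The shut height is about 72–74 mm, so that reading runs a few millimetres high; I relied on the press test.
- **Bystanders:** the jar, crucible, weight and screwdriver look the same in the before and after scene pictures.

**What went wrong or disagreed:**
- **First bar pinch:** it missed. The fingertips end about 20–28 mm short of the reported TCP, contrary to the description, so I corrected the grasp point from there on.
- **Joint 4:** the first approach to the holder, at 40° tilt, brought it to its -1.04 limit. I went on with 30°.
- **Forces:** wrist force reached 49 N when closing the flap and 38 N at the open stop, both through the fingers.

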